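# Swap the specimen jar under the inspection camera

### The arm

A 6-joint arm with a two-finger parallel gripper is mounted at the origin on the work surface. World frame = base frame: x ahead of the robot, y to its left, z up, the work surface at z = 0. Lengths are in m, angles in rad, forces in N, time in s.
With the tool pointing down it reaches from about 0.3 to 0.775 m from the base axis. Payload 14.6 kg.
Tool frame: the origin (TCP) lies at the very end of the fingers, on their centre line; the grasp point (between the pads) lies 19 mm behind it (ctrl.grasp_offset is the distance from the TCP to the grasp point, in m); z points along the fingers, y is the line along which they close (so a half turn about z gives the same grasp; the last joint's range is limited). The gripper opens to 94 mm and grips with 3 to 60 N. Pads are 16 mm wide; open, the fingers measure 119 mm over their backs; the gripper's body (75 mm by 177 mm) begins 78 mm behind the grasp point.
Start: joints at [-0.067, 0.3, 1.521, -0, 1.321, -0.067], TCP at [0.55, -0, 0.205] pointing down, gripper open.
Joint ranges: [-3.03, 3.03], [-0.79, 2.21], [0.23, 2.52], [-1.04, 4.18], [0, 3.07], [-2.55, 2.55]. Speed limits (rad/s): [2.22, 2.22, 2.57, 3.14, 3.14, 3.14].

### API

Orientations are given as [roll, pitch, yaw] about the fixed x, y, z axes, in that order (R = Rz(yaw) Ry(pitch) Rx(roll)).
In Python, from station import ctrl gives the robot as it stands.
- The arm moves only by the tool step_arm, never from a script. Its argument "plan" is a list that holds one entry, the list of rows, each a list of 6 numbers: the shift along the tool's x, y, z in units of 30 mm (1.0 is 30 mm), then the turn, a rotation vector about the tool's x, y, z in units of 6 degrees (1.0 is 6 degrees). In form: [[[dx, dy, dz, wx, wy, wz], ...]]. A call has 1 to 8 rows; each row is the pose to reach, as a shift and turn from the pose commanded when the call began, along the tool's axes at that moment; what a row does not reach only later rows make up. A row lasts 1/12 s, in which the tool goes at most 41.7 mm and 7.16 degrees, less where a joint would pass 70% of its speed; a pose out of reach is approached as far as the arm can. A call with a gripper value outside its range is refused whole. "grip" is the opening, from 0 (shut) to 1 (fully open), set as the call begins (left out, the last holds). The fingers move at their own pace and stop on an object; "squeeze" is the grip in N (left out, the last holds). Time passes only in rows, so rows that repeat a pose let the fingers close. It gives the time, the measured TCP pose, the force, the opening and the grip force at its end, in the units of the state.
- ctrl.get_obs(): the state, without advancing time (a new reading comes with each control period).
- ctrl.camera(name): name is "scene" or "side" or "wrist"; returns the picture (480x640x3 uint8, red, green, blue); there is no depth.
- ctrl.camera_model(name): a dict with "intrinsics" (3x3 intrinsics, pixels), "R" (3x3) and "t" (3): a world point X has camera coordinates R X + t; the wrist camera has in their place "tool_from_camera" (4x4, takes a point from camera to tool coordinates, whose origin is the TCP and whose axes are the flange's). Camera axes: x right, y down, z forward; pixel columns grow to the right and rows downward; lengths in m; the calibration is good to about 2 mm. A picture is of the moment at which its call begins: read the wrist's pose just before it. camera_model takes no time and is no camera call.
- ctrl.hand_in(): hands the job in; it is judged then, once.
Trained networks look in the newest picture that a camera, given by its name, has taken for a name from the list of things; names that differ only in an ending like _2 or _b are one class to them, and where a whole thing is asked for, a point or a joint stands for the part that bears it (a point fixed in the world has none). Each returns a list of dicts, best first, with "confidence" (0 to 1); they miss things now and then, are a little off and sometimes report something else, mostly with a low value. They report only what shows in the picture. A call takes as long as a camera call. They do not tell look-alikes from the thing itself.
- ctrl.masks_of(query, camera): "pixels" (480x640 bool, what is visible of it) and "at" ([column, row] in pixels, amid what is visible of it).
- ctrl.place_of(query, camera): "at" ([column, row] in pixels: a listed point, or the origin of a listed thing).
The state is a dict: "time_s": time; "qpos": joint angles; "joint_vel": joint speeds; "tau": joint torques, N m; "ee_pos": TCP position; "eef_rot": TCP orientation; "force": force on the tool from outside, world axes, zero at the start; "moment": the same for the moment, N m; "grip_width": finger opening in m; "grip_force": force on a finger pad.
Only numpy, scipy, OpenCV 4.12 (cv2) and the standard library are available. Lean on these libraries where they do the work, as an engineer would, in place of code of your own. Each camera call takes 0.05 s, during which the arm holds its last target. There are 200 camera calls.

### The job

The lidded jar with the green band is next for inspection: take its lid off and leave it knob up on the cork mat, and swap the two jars, so that the green-banded jar stands wholly on the white disc under the camera and the orange-banded one wholly on the black coaster. Keep both jars upright all the time and set them down gently. Do not knock the camera stand, and leave everything else on the bench where it is.

Things in the scene. Friction and masses are not known exactly. Their poses are not given: they have to be found in the camera images.
- stand: Fixed camera stand. Origin on the bench straight below the lens and the white disc; z up. Open side: its own -x, within 15 degrees of facing the robot's side. Grey base plate 12 mm high, x -70 to +120, y -80 to +88 mm. Steel column 28 mm in diameter at x = +90, y = +70 mm, 326 mm high, with a black 44 mm clamp and a 22 mm bar to the camera head at z = 255 mm.
- lens (a point): Lower end of the stand's black lens barrel, 36 mm in diameter, 204 mm above the bench over the white disc's centre; axes as the stand's. White camera head above it: x -30 to +30, y -35 to +35 mm, 220 to 290 mm above the bench. They block a hand coming straight down on a jar on the disc: come in from the open side with the tool tilted forward about 40 degrees.
- stage: White disc, 90 mm in diameter and 6 mm thick, fixed on the stand's base under the lens. Origin: centre of its underside, 12 mm above the bench; its top is 18 mm above the bench.
- coaster: Black rubber coaster, 90 mm in diameter and 6 mm thick, fixed on the bench in the open. Origin: centre of its underside, on the bench; its top is 6 mm above the bench.
- mat: Square cork mat, 100 x 100 x 4 mm, fixed on the bench between and somewhat behind the stand and the coaster. Origin: centre of its underside.
- jar_green: Clear glass jar with a green band low on it and pieces of brown board inside; cylinder 52 mm in diameter, 100 mm high, wall 4 mm, about 0.28 kg. Origin: centre of its underside; z up. Starts on the black coaster with the lid on it.
- jar_orange: Like jar_green, but with an orange band and without a lid. Starts on the white disc under the lens. To swap the jars one of them must be parked: the bench around the point 520 mm straight ahead of the robot (x = 0.52, y = 0) is free within 60 mm.
- lid: Loose white lid: flange 60 mm in diameter and 6 mm thick; below it a plug 38 mm in diameter and 6 mm high that hangs in the jar's 44 mm mouth; on top a black knob 22 mm in diameter and 30 mm high. 0.06 kg. Origin: centre of the plug's underside; flange from z = 6 to 12 mm, knob from z = 12 to 42 mm; z up. It lifts straight off. On the mat it stands on its plug.
- battery: Bystander: blue and yellow 9 V block battery standing upright, 26 x 17 x 48 mm. Origin: centre of underside.
- tile: Bystander: brown board tile 70 x 50 x 8 mm with a brass screw standing up in it, 31 mm high in all. Origin: centre of underside.
- vial: Bystander: small glass vial with a white cap, 28 mm in diameter, 70 mm high, behind the cork mat. Origin: centre of underside.
- strip_a: Bystander: dark brown fibreboard strip lying flat, 150 (x) x 60 x 10 mm. Origin: centre of underside.
- strip_b: Bystander: lighter brown fibreboard strip lying flat, 140 (x) x 50 x 8 mm. Origin: centre of underside.
- pcb: Bystander: brown circuit board 90 (x) x 50 mm with blue parts, 20 mm high in all. Origin: centre of underside.
- meter: Bystander: yellow hand-held multimeter lying flat, 160 (x) x 80 x 41 mm. Origin: centre of underside.
Things that resemble listed ones, but are neither listed nor needed, are in the scene too. Leave any red look-alike of the jar_orange alone.

How it is judged:
By the outcome, as a careful person would: the job done as asked, in the order asked, and still so for the second after the job is handed in, with the robot touching nothing.
It also fails if it takes over 72 s, if anything falls off the work surface, if the arm or the gripper's body presses on something with over 40 N, if the wrist force passes 120 N, or if a joint passes its speed limit or range.

## Working session

There is one attempt and no reset: what is moved stays moved. The work goes in short steps, Python scripts to look and compute and a tool call to move; the robot and the scene stay as the last step left them, time stands still between calls to the robot, and variables do not carry over. Pictures are saved under pics/ and viewed, at most 10 in all, crops included, and the job is handed in when it is done.

Besides the shell and the picture viewer there is one more tool, called after "Emit:" by a JSON object that holds its "name" and its "arguments". step_arm: Moves the arm, as the interface text tells. Its arguments: {"type":"object","properties":{"plan":{"type":"array","items":{"type":"array","items":{"type":"array","items":{"type":"number"}}}},"grip":{"type":"number"},"squeeze":{"type":"number"}},"required":["plan"]}

```bash
ls; mkdir -p pics
cat > h.py <<'E'
import numpy as np, cv2
from scipy.spatial.transform import Rotation as Ro
from station import ctrl
def snap(c,save=None):
    im=ctrl.camera(c)
    if save: cv2.imwrite('pics/'+save,im[:,:,::-1])
    return im
def ray(c,px,obs=None):
    m=ctrl.camera_model(c);K=np.array(m['intrinsics'])
    d=np.linalg.inv(K)@np.array([px[0],px[1],1.])
    if 'R' in m:
        R=np.array(m['R']);t=np.array(m['t']);return -R.T@t,R.T@d
    T=np.array(m['tool_from_camera']);Rt=Ro.from_euler('xyz',obs['eef_rot']).as_matrix()
    return Rt@T[:3,3]+obs['ee_pos'],Rt@T[:3,:3]@d
def atz(r,z): o,d=r;return o+d*(z-o[2])/d[2]
def tri(rs):
    A=0;b=0
    for o,d in rs:
        d=d/np.linalg.norm(d);P=np.eye(3)-np.outer(d,d);A=A+P;b=b+P@o
    x=np.linalg.solve(A,b)
    return x,[round(float(np.linalg.norm((np.eye(3)-np.outer(d,d)/(d@d))@(x-o))),4) for o,d in rs]
E
python3 - <<'E'
from h import *
np.set_printoptions(precision=3,suppress=True)
a=snap('scene','scene.png');b=snap('side','side.png')
for c in('scene','side'):
  m=ctrl.camera_model(c);print(c,ray(c,(320,240)))
names=['stage','coaster','mat','jar_green','jar_orange','lid','lens','stand']
for n in names:
  R={}
  for c in('scene','side'):
    R[c]=ctrl.place_of(n,c)
    print(n,c,[(np.round(x['at'],1).tolist(),round(x['confidence'],2)) for x in R[c][:4]])
  if R['scene'] and R['side']: print('   ',*tri([ray(c,R[c][0]['at']) for c in R]))
o=ctrl.get_obs();print(o)
E
```

```text
pics
scene (array([1.305, 0.057, 0.847]), array([-0.733, -0.053, -0.678]))
side (array([0.197, 0.929, 0.828]), array([ 0.277, -0.766, -0.581]))
stage scene [([418.1, 312.4], 0.57)]
stage side [([243.4, 330.1], 0.83)]
    [0.622 0.232 0.01 ] [0.0035, 0.0035]
coaster scene [([212.3, 307.5], 0.92)]
coaster side [([313.8, 224.0], 0.51)]
    [ 0.638 -0.234 -0.001] [0.0006, 0.0006]
mat scene [([316.9, 323.4], 0.58)]
mat side [([272.9, 267.2], 0.9), ([311.9, 194.0], 0.55), ([378.5, 192.3], 0.41)]
    [0.662 0.005 0.004] [0.0025, 0.0025]
jar_green scene [([210.1, 309.3], 0.82), ([133.8, 259.8], 0.34), ([201.9, 278.6], 0.18)]
jar_green side [([310.6, 223.5], 0.78)]
    [ 0.647 -0.235  0.   ] [0.0031, 0.0031]
jar_orange scene [([395.2, 254.3], 0.7), ([417.8, 317.0], 0.6)]
jar_orange side [([243.7, 325.4], 0.82), ([340.0, 343.7], 0.74)]
    [0.572 0.218 0.085] [0.0624, 0.0624]
lid scene [([201.3, 280.1], 0.91)]
lid side [([312.4, 193.7], 0.62)]
    [ 0.645 -0.241  0.098] [0.0014, 0.0014]
lens scene []
lens side []
stand scene [([419.3, 319.4], 0.65)]
stand side [([242.2, 332.9], 0.79)]
    [ 0.629  0.234 -0.002] [0.0, 0.0]
{'time_s': 0.9, 'qpos': array([-0.067,  0.3  ,  1.521,  0.   ,  1.321, -0.067]), 'joint_vel': array([ 0.001,  0.   , -0.001,  0.001,  0.001, -0.001]), 'tau': array([ -0.001, -53.166, -35.292,   0.071,   0.021,  -0.   ]), 'ee_pos': array([0.55 , 0.   , 0.205]), 'eef_rot': array([-3.142, -0.   ,  1.571]), 'force': array([-0.259, -0.023, -0.311]), 'moment': array([ 0.   , -0.022,  0.001]), 'grip_force': 0.0, 'grip_width': 0.0941219326814328}
```

View pics/scene.png

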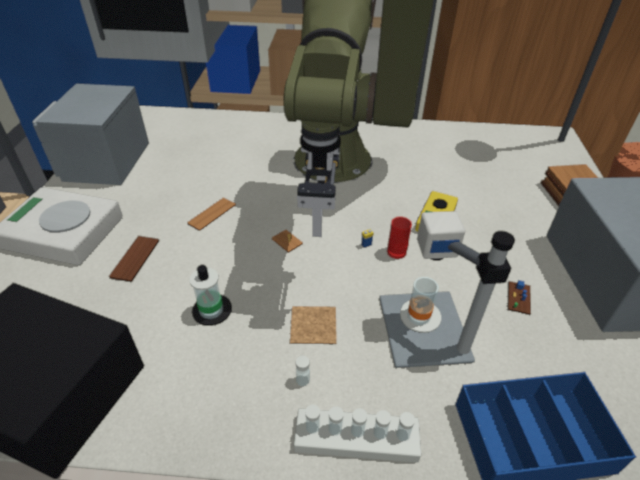

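View pics/side.png

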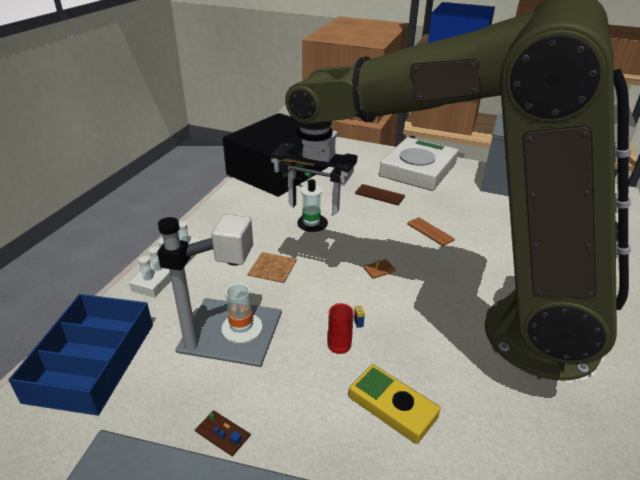

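The scene picture shows the green jar with its lid on the coaster (212,307), the mat (314,325), the orange jar on the disc (422,305), and the red look-alike (399,238) and the battery (367,239) on the robot's side of the stand. The side picture agrees: coaster (313,222), mat (273,267), disc (242,327), red jar (340,330).

Run:
```python
from h import *
np.set_printoptions(precision=4,suppress=True)
snap('scene');snap('side')
P=lambda a,b:tri([ray('scene',a),ray('side',b)])
print('red',P((395.2,254.3),(340,343.7)))
print('orange',P((417.8,317),(243.7,325.4)))
for n in('battery','tile','vial'):
  r=[ctrl.place_of(n,c)[:1] for c in('scene','side')]
  if all(r): print(n,P(r[0][0]['at'],r[1][0]['at']))
  else: print(n,r)
# masks: silhouettes -> disc centroids at known z, corners
def mk(n,c,i=0):
  r=ctrl.masks_of(n,c); return r
for n,z in(('stage',.018),('coaster',.006),('mat',.004),('stand',.012)):
  for c in('scene','side'):
    r=mk(n,c)
    if not r: print(n,c,'none');continue
    m=r[0]['pixels'].astype(np.uint8)
    cs,_=cv2.findContours(m,cv2.RETR_EXTERNAL,cv2.CHAIN_APPROX_NONE)
    pts=np.vstack([k[:,0] for k in cs if len(k)>10])
    h=cv2.convexHull(pts)[:,0]
    w=np.array([atz(ray(c,p),z)[:2] for p in h])
    if n in('stage','coaster'):
      (x,y),rad=cv2.minEnclosingCircle((w*1000).astype(np.float32));print(n,c,r[0]['confidence'],'enc',x,y,rad,'bbox',w.min(0),w.max(0))
    elif n=='mat':
      print(n,c,r[0]['confidence'],cv2.minAreaRect((w*1000).astype(np.float32)))
    else: print(n,c,h.min(0),h.max(0))
for n in('jar_orange','jar_green','lid'):
  for c in('scene','side'):
    for r in mk(n,c)[:2]:
      ys,xs=np.nonzero(r['pixels']);print(n,c,round(r['confidence'],2),r['at'],xs.min(),xs.max(),ys.min(),ys.max())
for c,x0,y0,x1,y1 in(('scene',350,180,540,390),('side',150,190,400,380)):
  im=cv2.imread(f'pics/{c}.png')[y0:y1,x0:x1];cv2.imwrite(f'pics/{c}_c.png',cv2.resize(im,None,fx=2.8,fy=2.8,interpolation=cv2.INTER_CUBIC))
a=cv2.resize(cv2.imread('pics/scene.png')[190:380,360:520],(560,600),interpolation=cv2.INTER_CUBIC);cv2.imwrite('pics/crop1.png',a)
```

```text
red (array([ 0.4171,  0.1854, -0.0054]), [0.0035, 0.0035])
orange (array([0.6305, 0.2261, 0.0111]), [0.0028, 0.0028])
battery (array([0.3952, 0.1105, 0.0005]), [0.0009, 0.0009])
tile (array([ 0.4037, -0.0994, -0.0003]), [0.002, 0.002])
vial [[{'at': [302.1, 382.3], 'confidence': 0.93}], []]
stage scene 0.85 enc 632.7145385742188 232.8609161376953 45.433837890625 bbox [0.6005 0.1879] [0.676  0.2765]
stage side 0.58 enc 627.0755004882812 235.9639129638672 45.36030960083008 bbox [0.582  0.1914] [0.6713 0.2804]
coaster scene 0.92 enc 648.28662109375 -232.19635009765625 45.68068313598633 bbox [ 0.6069 -0.2776] [ 0.6939 -0.1878]
coaster side 0.74 enc 642.4295654296875 -230.9513702392578 45.026973724365234 bbox [ 0.5995 -0.2728] [ 0.6874 -0.1859]
mat scene 0.69 ((666.4109497070312, -1.9935493469238281), (100.35829162597656, 99.80038452148438), 4.995120525360107)
mat side 0.93 ((664.1174926757812, 0.49236297607421875), (103.32852172851562, 103.41236877441406), 4.435662269592285)
stand scene [380 212] [514 367]
stand side [157 214] [280 366]
jar_orange scene 0.79 [422.5, 300.5] 407 438 276 324
jar_orange scene 0.76 [397.0, 237.9] 387 411 216 258
jar_orange side 0.9 [341.6, 327.5] 328 353 303 354
jar_orange side 0.7 [237.5, 307.6] 225 252 284 332
jar_green scene 0.88 [214.1, 300.3] 195 222 284 319
jar_green side 0.97 [310.7, 214.6] 303 319 196 225
jar_green side 0.73 [312.1, 223.1] 297 327 215 232
lid scene 0.64 [202.7, 275.4] 189 217 264 289
lid scene 0.6 [210.3, 214.6] 188 234 198 229
lid side 0.77 [312.0, 189.2] 301 321 179 196
lid side 0.2 [239.4, 306.5] 226 251 283 332
```

View pics/scene_c.png

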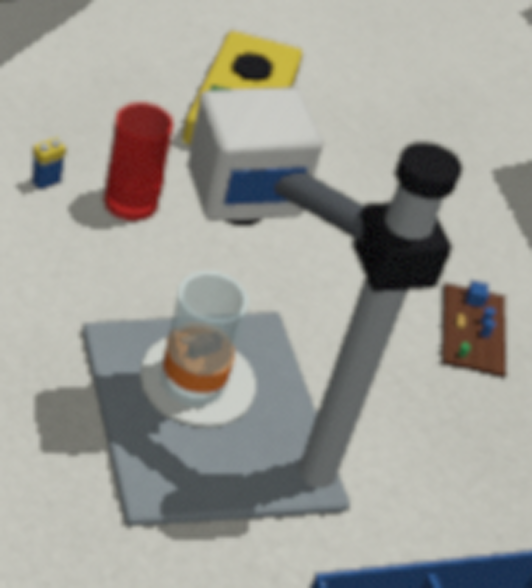

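View pics/side_c.png

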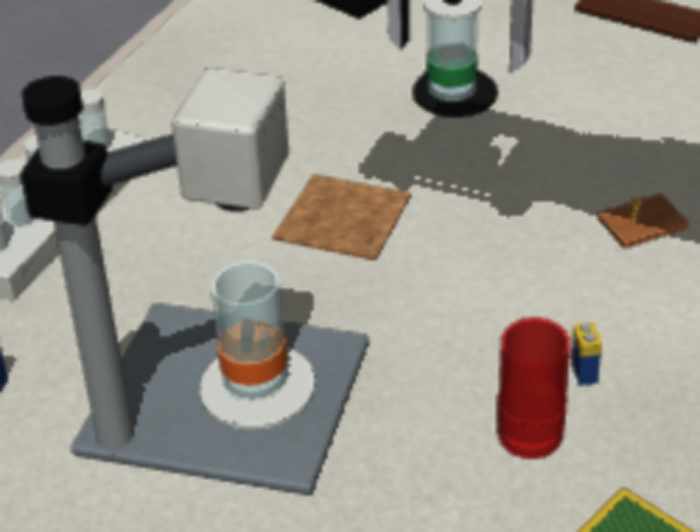

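The crops show the orange jar amid the white disc with the base plate corners visible: scene (380,296), (449,291), (474,361), (395,366). In the side view they are (281,311), (261,366), (177,352), (205,299). The red jar stands clear on the robot's side.

Run:
```python
from h import *
from scipy.optimize import least_squares
np.set_printoptions(precision=4,suppress=True)
C={'scene':[(380.4,296.1),(449.3,291.4),(474.3,361.1),(395.4,366.4)],'side':[(281.4,311.4),(261.4,365.7),(177.1,352.1),(205.4,298.6)]}
L=np.array([[-.07,-.08],[-.07,.088],[.12,.088],[.12,-.08]])
for cs in(['scene'],['side'],['scene','side']):
  W=[np.array([atz(ray(c,p),.012)[:2] for p in C[c]]) for c in cs]
  def f(q):
    c,s=np.cos(q[2]),np.sin(q[2]);M=L@np.array([[c,s],[-s,c]])+q[:2]
    return np.concatenate([(M-w).ravel() for w in W])
  r=least_squares(f,[.63,.23,0]);print(cs,r.x,np.degrees(r.x[2]),np.abs(r.fun).max())
# jar axes: silhouette fit with bottom/top circles
for n,boxes in(('orange',{'scene':(407,438,276,324),'side':(225,252,284,332)}),('red',{'scene':(387,411,216,258),'side':(328,353,303,354)}),('lid',{'scene':(189,217,264,289),'side':(301,321,179,196)})):
  def f(q,boxes=boxes,n=n):
    out=[]
    a=np.linspace(0,2*np.pi,60)
    if n=='lid': parts=[(.030,q[2]),(.030,q[2]+.006),(.011,q[2]+.036)]
    else: parts=[(.026,q[2]),(.026,q[2]+.1)]
    X=np.vstack([np.c_[q[0]+r*np.cos(a),q[1]+r*np.sin(a),np.full(60,z)] for r,z in parts])
    for c,b in boxes.items():
      m=ctrl.camera_model(c);p=(np.array(m['R'])@X.T).T+m['t'];p=p@np.array(m['intrinsics']).T;p=p[:,:2]/p[:,2:]
      out+=[p[:,0].min()-b[0],p[:,0].max()-b[1]-1,p[:,1].min()-b[2],p[:,1].max()-b[3]-1]
    return out
  r=least_squares(f,[.6,0,.02]);print(n,r.x,np.array(r.fun))
```

```text
['scene'] [0.6341 0.2324 0.1594] 9.134269187547366 0.003736540506283609
['side'] [0.6227 0.2389 0.1671] 9.57154695630507 0.004449280028445468
['scene', 'side'] [0.6284 0.2357 0.1632] 9.353252694028582 0.010522550455998148
orange [0.6324 0.2295 0.016 ] [-0.0595 -0.1452 -0.1395  0.0395  0.0374 -0.2076 -0.7587  0.8985]
red [ 0.414   0.1906 -0.0023] [-0.7261  0.0479 -0.6564 -0.1676 -0.5099 -0.1571  0.6605 -0.0557]
lid [ 0.6474 -0.2347  0.1046] [-0.3782  0.1529 -0.4067  0.0818 -0.2673 -0.0552 -0.0327  0.4652]
```

Emit:
{"name": "step_arm", "arguments": {"plan": [[[-2,0.8,-1,0,0,0],[-3,1.2,-1.7,0,0,0],[-4,1.7,-1.7,0,0,0],[-5,2.1,-1.7,0,0,0],[-6,2.5,-1.7,0,0,0],[-7,2.9,-1.7,0,0,0],[-7.6,3.1,-1.7,0,0,0],[-7.8,3.2,-1.7,0,0,0]]], "grip": 0.75}}

```text
time_s: 2.67
ee_pos: [0.646, -0.2369, 0.2553]
eef_rot: [-3.14, -0.0, 1.568]
force: [-0.5, 0.1, -0.5]
grip_width: 0.0704
grip_force: 0.0
```

```bash
cat >> h.py <<'E'
def boxfit(parts,views,x0):
    """parts: (radius, height over q2) circles; views: list of (cam, obs, (x0,x1,y0,y1))"""
    from scipy.optimize import least_squares
    a=np.linspace(0,2*np.pi,90)
    def f(q):
        out=[];X=np.vstack([np.c_[q[0]+r*np.cos(a),q[1]+r*np.sin(a),np.full(90,q[2]+z)] for r,z in parts])
        for c,o,b in views:
            p=proj(c,X,o)
            for v,k in((p[:,0].min(),0),(p[:,0].max()-1,1),(p[:,1].min(),2),(p[:,1].max()-1,3)):
                if b[k] is not None: out.append(v-b[k])
        return out
    r=least_squares(f,x0,loss='soft_l1');return r.x,np.round(f(r.x),1)
def proj(c,X,o=None):
    m=ctrl.camera_model(c)
    if 'R' in m: p=X@np.array(m['R']).T+m['t']
    else:
        T=np.array(m['tool_from_camera']);Rt=Ro.from_euler('xyz',o['eef_rot']).as_matrix()
        p=((X-o['ee_pos'])@Rt-T[:3,3])@T[:3,:3]
    p=p@np.array(m['intrinsics']).T
    return p[:,:2]/p[:,2:]
def bbox(m): ys,xs=np.nonzero(m);return int(xs.min()),int(xs.max()),int(ys.min()),int(ys.max())
def units(o,pos,R):
    """tool-axis shift/turn units from observed pose to TCP target pos, rotation R"""
    Rt=Ro.from_euler('xyz',o['eef_rot'])
    d=Rt.inv().apply(np.array(pos)-o['ee_pos'])/.03
    w=np.degrees((Rt.inv()*R).as_rotvec())/6
    return np.round(np.r_[d,w],2).tolist()
E
python3 - <<'E'
from h import *
o=ctrl.get_obs();print(o['ee_pos'],o['eef_rot'],o['time_s']);snap('wrist','w1.png')
print(ctrl.camera_model('wrist')['tool_from_camera'])
for n in('lid','jar_green','coaster','mat'):
  for r in ctrl.masks_of(n,'wrist')[:2]: print(n,r['confidence'],r['at'],bbox(r['pixels']))
  print([ (r['at'],r['confidence']) for r in ctrl.place_of(n,'wrist')[:2]])
E
```

```text
[ 0.64599045 -0.23687836  0.25533815] [-3.14042356e+00 -1.60067458e-04  1.56812860e+00] 2.6667
[[-9.58203455e-04 -9.59551269e-01 -2.81532313e-01  8.14220338e-02]
 [ 9.99999207e-01 -1.14943389e-03  5.14108135e-04  4.81987080e-04]
 [-8.16915895e-04 -2.81531597e-01  9.59551610e-01 -1.79659956e-01]
 [ 0.00000000e+00  0.00000000e+00  0.00000000e+00  1.00000000e+00]]
lid 0.86 [318.2, 222.3] (283, 354, 186, 258)
[([318.6, 221.6], 0.86)]
jar_green 0.74 [317.3, 182.3] (295, 342, 176, 194)
[([319.1, 199.8], 0.83)]
coaster 0.75 [304.9, 176.7] (272, 357, 156, 220)
[]
mat 0.87 [321.9, 2.6] (286, 393, 0, 11)
[]
```

View pics/w1.png

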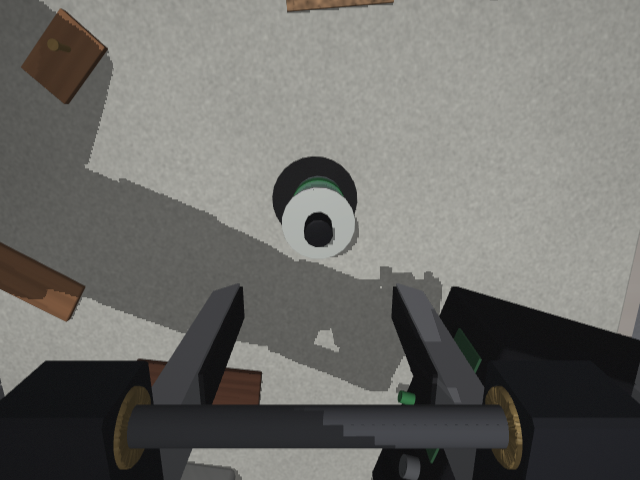

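The wrist picture shows the lid (318,222) with its knob (318,230) over the black coaster (315,195), nearly centred between the fingers.

Run:
```python
from h import *
np.set_printoptions(precision=4,suppress=True)
o=ctrl.get_obs()
P=[(.03,0),(.03,.006),(.011,.036)]
print('wrist only',boxfit(P,[('wrist',o,(283,354,186,258))],[.646,-.235,.106]))
print('all',boxfit(P,[('wrist',o,(283,354,186,258)),('scene',0,(189,217,264,289)),('side',0,(301,321,179,196))],[.646,-.235,.106]))
print('knob', atz(ray('wrist',(318,230),o),.135))
print('coaster',boxfit([(.045,0)],[('wrist',o,(272,357,156,None))],[.645,-.232,.006]))
for z in(.11,.115):print(units(o,[.6465,-.2355,z],Ro.from_euler('xyz',[np.pi,0,np.pi/2])))
```

```text
wrist only (array([ 0.648 , -0.2327,  0.1021]), array([-0.5,  0.5,  0.5, -0.5]))
all (array([ 0.6479, -0.2324,  0.105 ]), array([-0.9,  0.7,  0.6,  0.2,  0.6,  1.1, -0.3,  0.2, -0.8, -0.5,  0.2,
        0.7]))
knob [ 0.6471 -0.2308  0.135 ]
coaster (array([ 0.6443, -0.2305,  0.0116]), array([-0.,  0.,  0.]))
[-0.08, 0.01, 4.9, 0.01, 0.0, 0.01]
[-0.08, 0.01, 4.73, 0.01, 0.0, 0.01]
```

Emit:
{"name": "step_arm", "arguments": {"plan": [[[0.1,0.05,1,0,0,0],[0.16,0.05,2,0,0,0],[0.16,0.05,3,0,0,0],[0.16,0.05,3.7,0,0,0],[0.16,0.05,4.1,0,0,0],[0.16,0.05,4.4,0,0,0],[0.16,0.05,4.6,0,0,0],[0.16,0.05,4.6,0,0,0]]]}}

```text
time_s: 3.78
ee_pos: [0.6475, -0.2291, 0.1182]
eef_rot: [-3.141, -0.0, 1.571]
force: [0.4, -0.6, 0.1]
grip_width: 0.0705
grip_force: 0.0
```

Emit:
{"name": "step_arm", "arguments": {"plan": [[[0,0,0,0,0,0],[0,0,0,0,0,0],[0,0,0,0,0,0],[0,0,0,0,0,0],[0,0,0,0,0,0],[0,0,0,0,0,0],[0,0,0,0,0,0],[0,0,0,0,0,0]]], "grip": 0.1, "squeeze": 12}}

```text
time_s: 4.45
ee_pos: [0.6475, -0.2292, 0.1185]
eef_rot: [-3.142, 0.0, 1.571]
force: [-0.2, -0.3, 0.1]
grip_width: 0.0219
grip_force: 12.0
```

Emit:
{"name": "step_arm", "arguments": {"plan": [[[0,0,-0.1,0,0,0],[0,0,-0.3,0,0,0],[0,0,-0.6,0,0,0],[0,0,-1,0,0,0],[0.4,0,-1.4,0,0,0],[1,0.1,-1.6,0,0,0],[1.8,0.2,-1.6,0,0,0],[2.7,0.3,-1.6,0,0,0]]]}}

```text
time_s: 5.12
ee_pos: [0.6568, -0.1473, 0.1685]
eef_rot: [3.139, 0.001, 1.57]
force: [0.5, -0.6, -0.8]
grip_width: 0.0219
grip_force: 12.0
```

Emit:
{"name": "step_arm", "arguments": {"plan": [[[0.9,0.1,0,0,0,0],[1.8,0.2,0,0,0,0],[2.7,0.25,0,0,0,0],[3.5,0.28,0,0,0,0],[4.2,0.28,0.2,0,0,0],[4.7,0.28,0.6,0,0,0],[4.9,0.28,1.1,0,0,0],[5,0.28,1.7,0,0,0]]]}}

```text
time_s: 5.78
ee_pos: [0.6651, 0.0036, 0.1159]
eef_rot: [3.14, -0.0, 1.572]
force: [-0.0, 0.4, -1.3]
grip_width: 0.0215
grip_force: 12.0
```

Emit:
{"name": "step_arm", "arguments": {"plan": [[[0,0,0.6,0,0,0],[0,0,1.2,0,0,0],[0,0,1.8,0,0,0],[0,0,2.2,0,0,0],[0,0,2.5,0,0,0],[0,0,2.7,0,0,0],[0,0,2.8,0,0,0],[0,0,2.8,0,0,0]]]}}

```text
time_s: 6.45
ee_pos: [0.6649, 0.0018, 0.0314]
eef_rot: [-3.142, 0.0, 1.571]
force: [-0.0, 0.0, -0.3]
grip_width: 0.0213
grip_force: 12.0
```

Emit:
{"name": "step_arm", "arguments": {"plan": [[[0,0,0.08,0,0,0],[0,0,0.16,0,0,0],[0,0,0.22,0,0,0],[0,0,0.26,0,0,0],[0,0,0.29,0,0,0],[0,0,0.3,0,0,0],[0,0,0.3,0,0,0]]]}}

```text
time_s: 7.03
ee_pos: [0.6649, 0.0018, 0.0225]
eef_rot: [3.142, -0.0, 1.571]
force: [-0.8, -0.8, -0.8]
grip_width: 0.0221
grip_force: 12.0
```

Emit:
{"name": "step_arm", "arguments": {"plan": [[[0,0,0.03,0,0,0],[0,0,0.06,0,0,0],[0,0,0.06,0,0,0]]]}}

```text
time_s: 7.28
ee_pos: [0.6651, 0.0018, 0.0222]
eef_rot: [3.141, 0.0, 1.571]
force: [-6.3, 0.9, 12.4]
grip_width: 0.0214
grip_force: 12.0
```

Emit:
{"name": "step_arm", "arguments": {"plan": [[[0,0,-0.04,0,0,0],[0,0,-0.05,0,0,0],[0,0,-0.05,0,0,0],[0,0,-0.05,0,0,0],[0,0,-0.05,0,0,0],[0,0,-0.05,0,0,0]]], "grip": 0.6}}

```text
time_s: 7.78
ee_pos: [0.6648, 0.0018, 0.022]
eef_rot: [-3.141, -0.0, 1.571]
force: [-0.4, 0.5, 0.5]
grip_width: 0.0556
grip_force: 0.0
```

Emit:
{"name": "step_arm", "arguments": {"plan": [[[0,0,-0.4,0,0,0],[0,0,-1,0,0,0],[0,0,-1.8,0,0,0],[0,0,-2.8,0,0,0],[0,0,-4,0,0,0],[0,0,-5,0,0,0],[0,0,-6,0,0,0],[0,0,-6.5,0,0,0]]]}}

```text
time_s: 8.45
ee_pos: [0.6655, 0.0018, 0.2226]
eef_rot: [3.136, 0.0, 1.571]
force: [-0.3, -0.2, 1.8]
grip_width: 0.0564
grip_force: 0.0
```

```bash
cat >> h.py <<'E'
def tilt(yaw,deg):
    """tool z = forward (yaw) and down, tilted deg from vertical; tool y horizontal, to the right or left"""
    y,t=np.radians(yaw),np.radians(deg)
    z=np.array([np.sin(t)*np.cos(y),np.sin(t)*np.sin(y),-np.cos(t)])
    yy=np.array([np.sin(y),-np.cos(y),0])
    return Ro.from_matrix(np.c_[np.cross(yy,z),yy,z])
def tcp(g,R): return np.array(g)+R.as_matrix()[:,2]*ctrl.grasp_offset
def fromstand(p,yaw=9.4,o=(.630,.234)):
    y=np.radians(yaw);return np.r_[np.array(o)+np.array([[np.cos(y),-np.sin(y)],[np.sin(y),np.cos(y)]])@p[:2],p[2]]
E
python3 - <<'E'
from h import *
np.set_printoptions(precision=4,suppress=True)
o=ctrl.get_obs();print(o['ee_pos'],o['time_s'],o['grip_width'],o['qpos'])
snap('scene')
for c in('scene',):
  for r in ctrl.masks_of('lid',c)[:2]: print(r['confidence'],bbox(r['pixels']), atz(ray(c,r['at']),.02))
R=tilt(9.4,40)
for g in([.50,.21,.15],):
  print(tcp(g,R),units(o,tcp(g,R),R))
Rz=tilt(9.4,0);print('vertical turn',units(o,o['ee_pos'],Rz))
E
```

```text
[0.6655 0.0018 0.2226] 8.45 0.05641654573786803 [-0.0523  0.5523  1.1268  0.      1.4569 -0.0524]
0.72 (299, 325, 310, 333) [ 0.675  -0.0069  0.02  ]
0.57 (401, 440, 303, 332) [0.6519 0.2428 0.02  ]
[0.5119 0.212  0.1356] [7.01, -5.14, 2.87, -4.63, 5.48, 12.86]
vertical turn [0.0, 0.0, 0.0, 0.05, -0.04, 13.43]
```

Emit:
{"name": "step_arm", "arguments": {"plan": [[[0,-1,-0.5,0,0,1],[0.4,-2,-1,0,0,2.1],[0.8,-3,-1,0,0,3.2],[1.2,-4,-1,0,0,4.3],[1.6,-5,-1,0,0,5.4],[1.6,-5.5,-1,0,0,6.5],[1.6,-5.8,-1,0,0,7.6],[1.6,-5.8,-1,0,0,8.7]]], "grip": 0.85}}

```text
time_s: 9.22
ee_pos: [0.4891, 0.0501, 0.2467]
eef_rot: [-3.141, 0.001, 0.655]
force: [-0.0, 0.6, -0.0]
grip_width: 0.0799
grip_force: 0.0
```

Run:
```python
from h import *
o=ctrl.get_obs();print(o['ee_pos'],o['eef_rot'],o['qpos'])
R=tilt(9.4,40);p=tcp(fromstand([-.13,-.004,.16]),R);print(p,units(o,p,R))
```

```text
[0.48910151 0.05007529 0.24667516] [-3.14105223e+00  7.07219543e-04  6.54677757e-01] [2.75033911e-02 1.38638412e-01 1.62063285e+00 2.29373223e-05
 1.38321117e+00 9.43617865e-01]
[0.51432106 0.21079503 0.14559836] [3.93, -3.74, 3.37, -1.64, 6.54, 4.49]
```

Emit:
{"name": "step_arm", "arguments": {"plan": [[[0.3,-0.3,0,-0.23,0.9,0.6],[0.8,-0.8,0.3,-0.45,1.8,1.2],[1.4,-1.4,0.7,-0.68,2.7,1.85],[2,-1.9,1.2,-0.9,3.6,2.5],[2.6,-2.5,1.8,-1.1,4.5,3.1],[3.2,-3.1,2.4,-1.35,5.4,3.7],[3.7,-3.5,3,-1.6,6.3,4.3],[3.9,-3.7,3.4,-1.64,6.5,4.5]]]}}

```text
time_s: 9.88
ee_pos: [0.5141, 0.1961, 0.1542]
eef_rot: [3.113, -0.654, 0.203]
force: [0.6, -1.3, 1.4]
grip_width: 0.0804
grip_force: 0.0
```

Emit:
{"name": "step_arm", "arguments": {"plan": [[[0,0,0,0,0,0],[0,0,0,0,0,0]]]}}

```text
time_s: 10.05
ee_pos: [0.5147, 0.1948, 0.155]
eef_rot: [3.109, -0.65, 0.208]
force: [0.6, -0.6, -0.0]
grip_width: 0.0797
grip_force: 0.0
```

Run:
```python
from h import *
np.set_printoptions(precision=4,suppress=True)
o=ctrl.get_obs();print(o['ee_pos'],o['eef_rot'],o['qpos'])
snap('wrist','w2.png')
V=[('scene',0,(407,438,276,324)),('side',0,(225,252,284,332))]
for n in('jar_orange','stage'):
  for r in ctrl.masks_of(n,'wrist')[:2]:
    b=bbox(r['pixels']);print(n,r['confidence'],r['at'],b)
    if n!='stage': print(boxfit([(.026,0),(.026,.1)],[('wrist',o,b)],[.63,.23,.018]),boxfit([(.026,0),(.026,.1)],[('wrist',o,b)]+V,[.63,.23,.018]))
    else: print(boxfit([(.045,0)],[('wrist',o,b)],[.63,.23,.018]))
R=tilt(9.4,40)
for s in([-.1,-.004,.073],[0,-.004,.073]):
  p=tcp(fromstand(s),R);print(p,units(o,p,R))
```

```text
[0.5147 0.1948 0.155 ] [ 3.1087 -0.6496  0.2075] [ 0.355   0.0788  2.0558 -0.3288  0.3854  1.9952]
jar_orange 0.85 [289.0, 465.8] (251, 329, 448, 479)
(array([ 0.4445,  0.1964, -0.0706]), array([  2.3,  -2.3, -49. ,   1.2])) (array([ 0.4494,  0.1965, -0.0456]), array([ -0.8,   0.6, -56.6,  -0.1, -19.9, -26.1, -38. , -44.1,  86.3,
        83. ,  32.1,  32.8]))
stage 0.81 [282.7, 223.3] (244, 345, 171, 254)
(array([0.6279, 0.2319, 0.0079]), array([ 1.5, -1.6, -3.7,  1.9]))
[0.5439 0.2157 0.0586] [-1.07, -0.59, 3.2, 0.05, 0.46, 0.33]
[0.6426 0.232  0.0586] [1.58, -0.51, 5.22, 0.05, 0.46, 0.33]
```

View pics/w2.png

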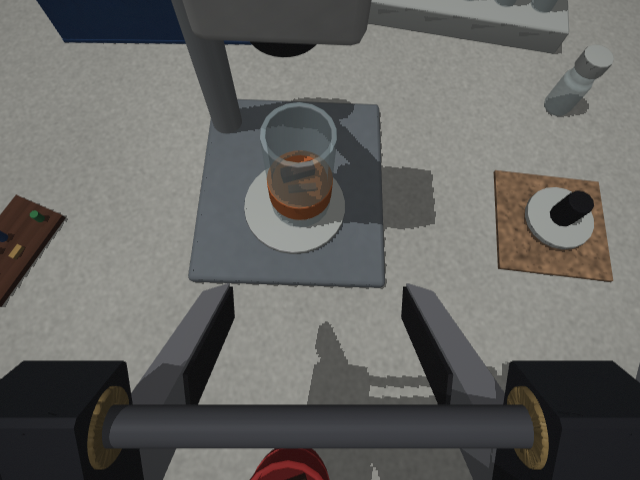

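The wrist picture shows the orange jar (rim 260–337, top row 104, base about row 222) on the disc (295,207). The lid stands knob up on the cork mat (560,215), and the red jar is only just in view at the bottom (290,465), below and behind the fingers.

Run:
```python
from h import *
np.set_printoptions(precision=4,suppress=True)
o=ctrl.get_obs();print(o['ee_pos'])
V=[('scene',0,(407,438,276,324)),('side',0,(225,252,284,332))]
J=[(.026,0),(.026,.1)]
b=('wrist',o,(260,336,103,222))
print(boxfit(J,[b],[.63,.23,.018]));q,e=boxfit(J,[b]+V,[.63,.23,.018]);print(q,e)
print('stage',boxfit([(.045,0)],[('wrist',o,(244,345,None,250))],[.63,.23,.018]))
print('plate edge near corners',[atz(ray('wrist',p,o),.012) for p in((190,281),(384,287))], [fromstand([-.07,y,.012]) for y in(.088,-.08)])
R=tilt(9.4,40);d=R.as_matrix()[:,2].copy();d[2]=0;d/=np.linalg.norm(d)
g=np.r_[q[:2],.073]
for k in(.1,0):
  p=tcp(g-d*k,R);print(p,units(o,p,R))
```

```text
[0.5161 0.1942 0.1569]
(array([0.6437, 0.2292, 0.0085]), array([ 1.3, -1.4, -0.6,  0.8]))
[0.6356 0.2276 0.018 ] [-0.6 -0.1 -0.1  5.2 -0.7 -0.7  0.3  0.6 -1.  -1.2 -2.3 -0.7]
stage (array([0.6308, 0.2312, 0.0227]), array([-0.,  0.,  0.]))
plate edge near corners [array([0.5472, 0.3046, 0.012 ]), array([0.5732, 0.1426, 0.012 ])] [array([0.5466, 0.3094, 0.012 ]), array([0.574 , 0.1436, 0.012 ])]
[0.5489 0.2132 0.0586] [-1.04, -0.5, 3.32, 0.06, 0.42, 0.31]
[0.6475 0.2296 0.0586] [1.61, -0.43, 5.35, 0.06, 0.42, 0.31]
```

Emit:
{"name": "step_arm", "arguments": {"plan": [[[-0.3,-0.2,0.8,0.02,0.2,0.15],[-0.6,-0.3,1.8,0.04,0.4,0.3],[-0.9,-0.5,2.7,0.06,0.42,0.31],[-1.04,-0.5,3.2,0.06,0.42,0.31],[-1.04,-0.5,3.32,0.06,0.42,0.31],[-1.04,-0.5,3.32,0.06,0.42,0.31]]]}}

```text
time_s: 10.7
ee_pos: [0.5527, 0.2099, 0.0647]
eef_rot: [-3.134, -0.683, 0.163]
force: [1.0, 0.8, 0.2]
grip_width: 0.0802
grip_force: 0.0
```

Run:
```python
from h import *
np.set_printoptions(precision=4,suppress=True)
o=ctrl.get_obs();print(o['ee_pos'],o['eef_rot'],o['qpos'])
R=tilt(9.4,40);d=R.as_matrix()[:,2].copy();d[2]=0;d/=np.linalg.norm(d)
for k in(.05,0):
  p=tcp(np.r_[.634,.2285,.073]-d*k,R);print(p,units(o,p,R))
```

```text
[0.5527 0.2099 0.0647] [-3.1343 -0.6834  0.1626] [ 0.3522  0.3321  2.0324 -0.8377  0.1511  2.5504]
[0.5966 0.2223 0.0586] [1.05, -0.16, 1.11, -0.06, 0.14, -0.01]
[0.6459 0.2305 0.0586] [2.34, -0.16, 2.17, -0.06, 0.14, -0.01]
```

```bash
cat > kin.py <<'E'
from h import *
from scipy.optimize import least_squares
def fk(q,p):
    a0,h0,L2,a3,L3,d,L6,q6=p
    R=Ro.from_euler('z',q[0]);pos=R.apply([a0,d,h0])
    R=R*Ro.from_euler('y',q[1]);pos=pos+R.apply([0,0,L2])
    R=R*Ro.from_euler('y',q[2]);pos=pos+R.apply([a3,0,L3])
    R=R*Ro.from_euler('z',q[3])*Ro.from_euler('y',q[4]);pos=pos+R.apply([0,0,L6])
    return pos,R*Ro.from_euler('z',q[5]+q6)
D=[([-.067,.3,1.521,0,1.321,-.067],[.55,0,.205],[-3.142,0,1.571]),([-.0523,.5523,1.1268,0,1.4569,-.0524],[.6655,.0018,.2226],[3.136,0,1.571]),
([.0275,.1386,1.6206,0,1.3832,.9436],[.4891,.0501,.2467],[-3.141,.001,.6547]),([.355,.0788,2.0558,-.3288,.3854,1.9952],[.5147,.1948,.155],[3.1087,-.6496,.2075]),
([.3522,.3321,2.0324,-.8377,.1511,2.5504],[.5527,.2099,.0647],[-3.1343,-.6834,.1626])]
def res(p,s):
    out=[]
    for q,x,r in D:
        q=list(q);q[3]*=s;q6=q[:];pos,R=fk(q6,p)
        out+=list((pos-x)*1000)+list((R.inv()*Ro.from_euler('xyz',r)).as_rotvec()*300)
    return np.array(out)
p0=[0,.3,.4,0,.4,.037,.25,np.pi/2]
P=least_squares(res,p0,args=(1,)).x
LO=np.array([-3.03,-.79,.23,-1.04,0,-2.55]);HI=np.array([3.03,2.21,2.52,4.18,3.07,2.55])
def ik(pos,R,q0):
    best=None
    for f in range(6):
        q00=np.clip(np.array(q0)+(np.random.default_rng(f).normal(0,.4,6) if f else 0),LO+.001,HI-.001)
        r=least_squares(lambda q:np.r_[(fk(q,P)[0]-pos)*10,(fk(q,P)[1].inv()*R).as_rotvec()],q00,bounds=(LO,HI))
        if best is None or r.cost<best.cost-1e-9: best=r
        if best.cost<1e-8: break
    return best.x,best.cost
E
python3 - <<'E'
from kin import *
np.set_printoptions(precision=3,suppress=True)
for s in(1,-1):
  r=least_squares(res,p0,args=(s,));print(s,r.x,r.cost,np.abs(r.fun).max())
o=ctrl.get_obs();print(o['qpos'],fk(o['qpos'],P)[0],o['ee_pos'])
Z=Ro.from_euler('z',np.pi)
for nm,g in(('stage',[.634,.2285,.073]),('st-.06',[.575,.2185,.08]),('park',[.52,0,.057]),('park2',[.58,0,.057]),('p3',[.565,-.1,.057]),('coaster',[.6475,-.232,.061])):
  for yaw in((9.4,16,22) if nm[:2]=='st' else (0,-10,-20)):
   for t in(30,35,40):
    R=tilt(yaw,t)*Z
    q,c=ik(tcp(g,R),R,[np.arctan2(g[1],g[0]),.5,1.7,0,.6,-.6]);print(nm,yaw,t,q,'%.1e'%c)
E
```

```text
1 [0.    0.222 0.424 0.041 0.447 0.037 0.271 1.571] 0.11297060709510592 0.2634508001068403
-1 [ 0.113 -0.033  0.395 -0.075  0.324  0.018  0.124  1.117] 101218.61625879191 361.3631377985005
[ 0.352  0.332  2.032 -0.838  0.151  2.55 ] [0.553 0.21  0.065] [0.553 0.21  0.065]
stage 9.4 30 [ 0.321  0.524  1.678 -0.189  0.427 -1.262] 1.1e-28
stage 9.4 35 [ 0.326  0.511  1.735 -0.314  0.304 -1.137] 1.7e-29
stage 9.4 40 [ 0.332  0.505  1.787 -0.602  0.19  -0.848] 7.7e-20
stage 16 30 [ 0.294  0.52   1.685 -0.019  0.413 -1.541] 1.4e-30
stage 16 35 [ 0.295  0.507  1.743 -0.032  0.281 -1.527] 2.9e-26
stage 16 40 [ 0.295  0.5    1.796 -0.07   0.148 -1.489] 8.1e-31
stage 22 30 [ 0.27   0.52   1.686  0.14   0.419 -1.797] 3.9e-25
stage 22 35 [ 0.266  0.506  1.743  0.236  0.292 -1.894] 1.6e-30
stage 22 40 [ 0.262  0.5    1.797  0.482  0.169 -2.14 ] 1.3e-28
st-.06 9.4 30 [ 0.339  0.407  1.842 -0.234  0.385 -1.201] 6.2e-22
st-.06 9.4 35 [ 0.346  0.397  1.895 -0.404  0.267 -1.03 ] 2.3e-29
st-.06 9.4 40 [ 0.353  0.393  1.945 -0.82   0.166 -0.613] 2.9e-21
st-.06 16 30 [ 0.31   0.403  1.849 -0.043  0.367 -
[... 1937 characters left out ...]
.37   2.015 -0.511  0.172 -0.945] 5.9e-30
p3 -20 40 [-0.203  0.369  2.052 -1.04   0.097 -0.419] 2.7e-04
coaster 0 30 [-0.483  0.58   1.622  0.487  0.519 -2.428] 3.2e-24
coaster 0 35 [-0.488  0.569  1.665  0.62   0.443 -2.55 ] 3.6e-04
coaster 0 40 [-0.477  0.56   1.689  0.647  0.382 -2.55 ] 4.6e-03
coaster -10 30 [-0.447  0.568  1.642  0.319  0.444 -2.097] 4.6e-30
coaster -10 35 [-0.456  0.555  1.699  0.507  0.334 -2.286] 1.7e-30
coaster -10 40 [-0.46   0.549  1.745  0.774  0.248 -2.55 ] 9.9e-05
coaster -20 30 [-0.408  0.564  1.649  0.075  0.407 -1.691] 2.9e-27
coaster -20 35 [-0.41   0.551  1.707  0.129  0.276 -1.745] 6.6e-20
coaster -20 40 [-0.412  0.545  1.76   0.284  0.145 -1.901] 4.1e-19
```

Run:
```python
from kin import *
np.set_printoptions(precision=3,suppress=True)
o=ctrl.get_obs();q=o['qpos'];print(q)
R0=Ro.from_euler('xyz',o['eef_rot']);R1=tilt(20,8);p1=np.array([.50,.12,.22]);u=units(o,p1,R1);print(u)
w=(R0.inv()*R1).as_rotvec()
for s in np.linspace(.08,1,10):
  q,c=ik(o['ee_pos']+(p1-o['ee_pos'])*s,R0*Ro.from_rotvec(w*s),q);print(round(s,2),q,'%.0e'%c)
```

```text
[ 0.352  0.332  2.032 -0.838  0.151  2.55 ]
[1.55, 2.63, -5.43, 0.65, -5.18, -1.63]
0.08 [ 0.332  0.294  2.02  -0.435  0.212  2.12 ] 7e-30
0.18 [ 0.308  0.252  2.    -0.201  0.315  1.851] 2e-21
0.28 [ 0.284  0.216  1.974 -0.093  0.425  1.71 ] 1e-17
0.39 [ 0.261  0.187  1.944 -0.036  0.538  1.62 ] 3e-22
0.49 [ 0.24   0.164  1.91  -0.004  0.65   1.555] 4e-26
0.59 [0.219 0.147 1.874 0.015 0.76  1.505] 1e-29
0.69 [0.2   0.135 1.834 0.026 0.867 1.463] 6e-30
0.8 [0.182 0.128 1.792 0.031 0.973 1.426] 5e-30
0.9 [0.165 0.125 1.749 0.032 1.075 1.393] 3e-30
1.0 [0.15  0.126 1.704 0.03  1.176 1.362] 2e-30
```

Emit:
{"name": "step_arm", "arguments": {"plan": [[[0.12,0.2,-0.4,0.05,-0.4,-0.12],[0.25,0.42,-0.85,0.1,-0.8,-0.25],[0.45,0.75,-1.6,0.2,-1.5,-0.5],[0.7,1.2,-2.4,0.3,-2.3,-0.75],[0.95,1.6,-3.3,0.4,-3.2,-1],[1.2,2.1,-4.2,0.5,-4,-1.3],[1.4,2.4,-5,0.6,-4.8,-1.5],[1.55,2.6,-5.4,0.65,-5.2,-1.6]]]}}

```text
time_s: 11.37
ee_pos: [0.4997, 0.1235, 0.2207]
eef_rot: [-3.14, -0.164, 0.343]
force: [-0.1, 0.7, -0.4]
grip_width: 0.0799
grip_force: 0.0
```

Emit:
{"name": "step_arm", "arguments": {"plan": [[[0,0,0,0,0,-1],[0,0,0,0,0,-2.1],[0,0,0,0,0,-3.2],[0,0,0,0,0,-4.3],[0,0,0,0,0,-5.4],[0,0,0,0,0,-6.5],[0,0,0,0,0,-7.6],[0,0,0,0,0,-8.7]]]}}

```text
time_s: 12.03
ee_pos: [0.5007, 0.1241, 0.2178]
eef_rot: [3.009, -0.101, 1.264]
force: [-0.0, -0.2, 0.5]
grip_width: 0.08
grip_force: 0.0
```

Emit:
{"name": "step_arm", "arguments": {"plan": [[[0,0,0,0,0,-1.1],[0,0,0,0,0,-2.2],[0,0,0,0,0,-3.3],[0,0,0,0,0,-4.4],[0,0,0,0,0,-5.5],[0,0,0,0,0,-6.6],[0,0,0,0,0,-7.7],[0,0,0,0,0,-8.8]]]}}

```text
time_s: 12.7
ee_pos: [0.5007, 0.1241, 0.2179]
eef_rot: [2.981, 0.044, 2.175]
force: [-0.9, -0.6, -0.8]
grip_width: 0.08
grip_force: 0.0
```

Emit:
{"name": "step_arm", "arguments": {"plan": [[[0,0,0,0,0,-1.1],[0,0,0,0,0,-2.2],[0,0,0,0,0,-3.3],[0,0,0,0,0,-4.4],[0,0,0,0,0,-5.5],[0,0,0,0,0,-6.6],[0,0,0,0,0,-7.7],[0,0,0,0,0,-8.8]]]}}

```text
time_s: 13.37
ee_pos: [0.5007, 0.1241, 0.2179]
eef_rot: [3.079, 0.155, 3.096]
force: [0.1, 0.6, -0.3]
grip_width: 0.0794
grip_force: 0.0
```

```bash
cat >> kin.py <<'E'
Z=Ro.from_euler('z',np.pi)
def pose(yaw,t,g): R=tilt(yaw,t)*Z; return tcp(g,R),R
def plan(goals,n=6):
    """chain of (yaw,tilt,grasp point): units from each to the next, with joint check along the way"""
    o=ctrl.get_obs();q=o['qpos'];cur=dict(ee_pos=o['ee_pos'],eef_rot=o['eef_rot']);print('at',o['ee_pos'].round(4),q.round(2),round(o['time_s'],2))
    for G in goals:
        p,R=pose(*G);u=units(cur,p,R);R0=Ro.from_euler('xyz',cur['eef_rot']);w=(R0.inv()*R).as_rotvec();qs=[]
        for s in np.linspace(1/n,1,n):
            q,c=ik(cur['ee_pos']+(p-cur['ee_pos'])*s,R0*Ro.from_rotvec(w*s),q);qs.append(q)
        qs=np.array(qs);print(G,'tcp',p.round(4),'u',u,'|w|',round(float(np.linalg.norm(w)*57.3),1),'\n   end',q.round(2),'j4',qs[:,3].round(2),'minj5',qs[:,4].min().round(2),'j6',qs[:,5].round(2),'%.0e'%c)
        cur=dict(ee_pos=p,eef_rot=R.as_euler('xyz'))
E
python3 - <<'E'
from kin import *
g=np.array([.634,.2285,.064]);d=np.r_[np.cos(np.radians(12)),np.sin(np.radians(12)),0]
plan([(14,32,list(g-.1*d+[0,0,.08])),(14,32,list(g-.09*d)),(14,32,list(g))])
E
```

```text
at [0.5007 0.1241 0.2179] [ 0.16  0.12  1.72  0.03  1.14 -1.39] 13.37
(14, 32, [np.float64(0.5361852399266194), np.float64(0.20770883091822406), np.float64(0.14400000000000002)]) tcp [0.5459 0.2101 0.1281] u [-0.89, 2.73, 3.35, -0.39, -3.75, -2.73] |w| 27.9 
   end [ 0.32  0.21  1.94 -0.1   0.44 -1.41] j4 [ 0.02  0.01 -0.01 -0.03 -0.06 -0.1 ] minj5 0.44 j6 [-1.4  -1.41 -1.42 -1.42 -1.42 -1.41] 1e-28
(14, 32, [np.float64(0.5459667159339575), np.float64(0.20978794782640167), np.float64(0.064)]) tcp [0.5556 0.2122 0.0481] u [1.13, -0.01, 2.44, 0.0, 0.0, -0.0] |w| 0.0 
   end [ 0.32  0.38  1.96 -0.16  0.26 -1.35] j4 [-0.11 -0.11 -0.12 -0.13 -0.15 -0.16] minj5 0.26 j6 [-1.41 -1.4  -1.39 -1.38 -1.36 -1.35] 1e-27
(14, 32, [np.float64(0.634), np.float64(0.2285), np.float64(0.064)]) tcp [0.6437 0.2309 0.0481] u [-2.54, -0.1, 1.59, 0.0, 0.0, -0.0] |w| 0.0 
   end [ 0.3   0.53  1.71 -0.09  0.35 -1.43] j4 [-0.15 -0.13 -0.12 -0.11 -0.1  -0.09] minj5 0.27 j6 [-1.37 -1.38 -1.4  -1.41 -1.42 -1.43] 7e-27
```

Emit:
{"name": "step_arm", "arguments": {"plan": [[[-0.1,0.4,0.3,-0.08,-0.75,-0.55],[-0.25,0.9,0.9,-0.16,-1.5,-1.1],[-0.4,1.4,1.6,-0.24,-2.3,-1.6],[-0.6,1.9,2.3,-0.3,-3,-2.2],[-0.75,2.3,2.9,-0.36,-3.5,-2.5],[-0.89,2.7,3.3,-0.39,-3.75,-2.73],[-0.89,2.73,3.35,-0.39,-3.75,-2.73],[-0.89,2.73,3.35,-0.39,-3.75,-2.73]]], "grip": 0.85}}

```text
time_s: 14.03
ee_pos: [0.5463, 0.2091, 0.1265]
eef_rot: [-3.14, 0.556, -2.904]
force: [-0.4, -1.2, 0.5]
grip_width: 0.0796
grip_force: 0.0
```

Emit:
{"name": "step_arm", "arguments": {"plan": [[[0.2,0,0.5,0,0,0],[0.5,0,1.1,0,0,0],[0.8,0,1.7,0,0,0],[1,0,2.2,0,0,0],[1.13,0,2.44,0,0,0],[1.13,0,2.44,0,0,0]]]}}

```text
time_s: 14.53
ee_pos: [0.5562, 0.2103, 0.0453]
eef_rot: [-3.139, 0.555, -2.905]
force: [-0.4, 0.5, 0.8]
grip_width: 0.0795
grip_force: 0.0
```

Run:
```python
from kin import *
np.set_printoptions(precision=4,suppress=True)
o=ctrl.get_obs();snap('wrist','w3.png')
g=[.634,.2285,.064]
plan([(14,32,g)])
for n in('jar_orange','stage'):
  for r in ctrl.masks_of(n,'wrist')[:2]: print(n,r['confidence'],r['at'],bbox(r['pixels']))
```

```text
at [0.5565 0.2105 0.0463] [ 0.32  0.38  1.95 -0.18  0.26 -1.32] 14.58
(14, 32, [0.634, 0.2285, 0.064]) tcp [0.6437 0.2309 0.0481] u [-2.56, -0.02, 1.52, -0.06, -0.02, -0.06] |w| 0.5 
   end [ 0.3   0.53  1.71 -0.09  0.35 -1.43] j4 [-0.17 -0.15 -0.13 -0.12 -0.1  -0.09] minj5 0.27 j6 [-1.34 -1.37 -1.39 -1.4  -1.42 -1.43] 6e-27
jar_orange 0.82 [318.4, 379.9] (270, 368, 313, 479)
jar_orange 0.76 [414.3, 75.7] (226, 639, 0, 189)
stage 0.98 [338.3, 310.3] (259, 395, 283, 356)
```

View pics/w3.png

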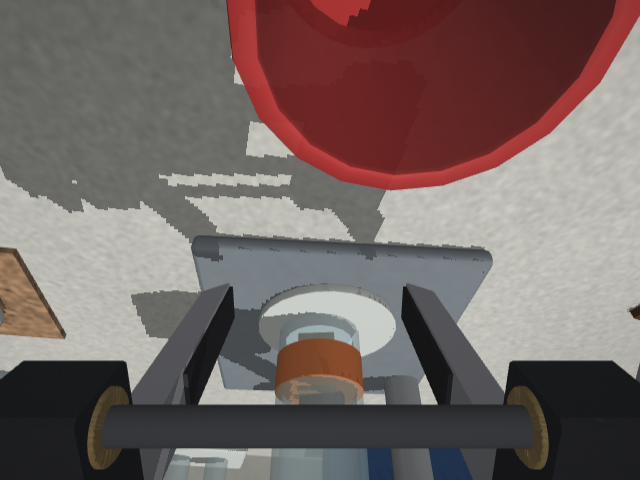

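The wrist camera now looks from beneath. The orange jar (318,370) is centred between the fingers (235 and 403), and the red jar is well behind. Advancing and gripping.

Emit:
{"name": "step_arm", "arguments": {"plan": [[[-0.4,0,0.24,0,0,0],[-0.9,0,0.53,0,0,0],[-1.4,0,0.83,0,0,0],[-1.8,0,1.07,0,0,0],[-2.2,0,1.3,0,0,0],[-2.45,0,1.45,0,0,0],[-2.56,0,1.52,0,0,0],[-2.56,0,1.52,0,0,0]]]}}

```text
time_s: 15.35
ee_pos: [0.6437, 0.2321, 0.0483]
eef_rot: [-3.139, 0.557, -2.903]
force: [-0.5, -0.4, 0.1]
grip_width: 0.0799
grip_force: 0.0
```

Emit:
{"name": "step_arm", "arguments": {"plan": [[[0,0,0,0,0,0],[0,0,0,0,0,0],[0,0,0,0,0,0],[0,0,0,0,0,0],[0,0,0,0,0,0],[0,0,0,0,0,0]]], "grip": 0.4, "squeeze": 25}}

```text
time_s: 15.85
ee_pos: [0.6429, 0.232, 0.0473]
eef_rot: [-3.139, 0.556, -2.903]
force: [-2.2, -0.3, 1.9]
grip_width: 0.0519
grip_force: 25.0
```

Run:
```python
from kin import *
o=ctrl.get_obs();gp=o['ee_pos']-Ro.from_euler('xyz',o['eef_rot']).as_matrix()[:,2]*ctrl.grasp_offset;print(gp,o['eef_rot'],o['force'])
g=gp;d=np.r_[np.cos(np.radians(11)),np.sin(np.radians(11)),0]
plan([(14,32,list(g+[0,0,.012])),(14,32,list(g-.13*d+[0,0,.02])),(0,32,[.535,.08,.10]),(-4,32,[.54,0,.064])])
```

```text
[0.63325085 0.22967718 0.06324427] [-3.1389163   0.55600413 -2.90288787] [-2.18784079 -0.31925482  1.94873564]
at [0.6429 0.232  0.0473] [ 0.31  0.53  1.71 -0.12  0.35 -1.4 ] 15.85
(14, 32, [np.float64(0.6332508534410377), np.float64(0.22967718040556098), np.float64(0.07524427236082255)]) tcp [0.6429 0.2321 0.0593] u [-0.21, 0.0, -0.34, -0.05, -0.02, -0.05] |w| 0.4 
   end [ 0.31  0.51  1.71 -0.09  0.37 -1.43] j4 [-0.11 -0.11 -0.1  -0.1  -0.09 -0.09] minj5 0.35 j6 [-1.41 -1.41 -1.42 -1.42 -1.43 -1.43] 9e-27
(14, 32, [np.float64(0.5056393195928414), np.float64(0.20487201100661015), np.float64(0.08324427236082256)]) tcp [0.5153 0.2073 0.0673] u [3.53, 0.23, -2.52, 0.0, 0.0, -0.0] |w| 0.0 
   end [ 0.34  0.27  2.05 -0.19  0.27 -1.3 ] j4 [-0.1  -0.12 -0.13 -0.15 -0.17 -0.19] minj5 0.27 j6 [-1.42 -1.4  -1.38 -1.36 -1.33 -1.3 ] 9e-29
(0, 32, [0.535, 0.08, 0.1]) tcp [0.545  0.08   0.0841] u [-0.24, -4.36, -0.51, 1.24, 0.0, 1.98] |w| 14.0 
   end [ 0.11  0.22  2.05 -0.18  0.31 -1.3 ] j4 [-0.19 -0.19 -0.19 -0.19 -0.19 -0.18] minj5 0.28 j6 [-1.3 -1.3 -1.3 -1.3 -1.3 -1.3] 1e-27
(-4, 32, [0.54, 0, 0.064]) tcp [ 0.5499 -0.0007  0.0481] u [0.5, -2.69, 1.11, 0.35, -0.0, 0.57] |w| 4.0 
   end [-0.07  0.29  2.08 -0.01  0.21 -1.56] j4 [-0.16 -0.14 -0.11 -0.08 -0.05 -0.01] minj5 0.21 j6 [-1.34 -1.37 -1.42 -1.46 -1.51 -1.56] 7e-27
```

Emit:
{"name": "step_arm", "arguments": {"plan": [[[-0.05,0,-0.08,0,0,0],[-0.12,0,-0.2,0,0,0],[-0.21,0,-0.34,0,0,0],[-0.1,0,-0.42,0,0,0],[0.15,0.02,-0.6,0,0,0],[0.5,0.05,-0.85,0,0,0],[0.9,0.08,-1.14,0,0,0],[1.4,0.1,-1.5,0,0,0]]]}}

```text
time_s: 16.52
ee_pos: [0.5839, 0.2208, 0.0632]
eef_rot: [-3.139, 0.556, -2.903]
force: [-0.0, 0.5, -2.8]
grip_width: 0.0521
grip_force: 25.0
```

Emit:
{"name": "step_arm", "arguments": {"plan": [[[0.4,0.03,-0.3,0,0,0],[0.8,0.06,-0.6,0,0,0],[1.1,0.08,-0.8,0,0,0],[1.25,0.09,-0.92,0,0,0],[1.3,0.1,-1,0,0,0],[1.3,0.1,-1,0,0,0]]]}}

```text
time_s: 17.02
ee_pos: [0.5363, 0.2125, 0.0686]
eef_rot: [-3.139, 0.557, -2.903]
force: [-1.0, -0.1, -2.8]
grip_width: 0.0524
grip_force: 25.0
```

Run:
```python
from kin import *
o=ctrl.get_obs();gp=o['ee_pos']-Ro.from_euler('xyz',o['eef_rot']).as_matrix()[:,2]*ctrl.grasp_offset;print(gp,o['eef_rot'],o['force'],o['grip_width'])
plan([(2,32,[.535,.10,.09]),(-4,32,[.54,0,.06])])
```

```text
[0.52662408 0.21018541 0.08451394] [-3.13907065  0.55667172 -2.9029419 ] [-0.95468751 -0.06179213 -2.82057235] 0.05243364284095143
at [0.5363 0.2125 0.0686] [ 0.34  0.3   1.99 -0.19  0.3  -1.3 ] 17.02
(2, 32, [0.535, 0.1, 0.09]) tcp [0.545  0.1003 0.0741] u [0.41, -3.7, -0.46, 1.01, -0.02, 1.65] |w| 11.6 
   end [ 0.14  0.25  2.05 -0.2   0.29 -1.28] j4 [-0.2 -0.2 -0.2 -0.2 -0.2 -0.2] minj5 0.29 j6 [-1.29 -1.29 -1.28 -1.28 -1.28 -1.28] 1e-26
(-4, 32, [0.54, 0, 0.06]) tcp [ 0.5499 -0.0007  0.0441] u [0.49, -3.37, 0.87, 0.53, 0.0, 0.85] |w| 6.0 
   end [-0.07  0.3   2.08 -0.01  0.2  -1.56] j4 [-0.18 -0.15 -0.12 -0.09 -0.05 -0.01] minj5 0.2 j6 [-1.32 -1.36 -1.4  -1.45 -1.5  -1.56] 6e-27
```

Emit:
{"name": "step_arm", "arguments": {"plan": [[[0.04,-0.3,-0.05,0.1,0,0.15],[0.1,-0.8,-0.1,0.2,0,0.35],[0.15,-1.3,-0.16,0.35,0,0.6],[0.2,-1.8,-0.22,0.5,0,0.8],[0.26,-2.3,-0.3,0.63,0,1],[0.32,-2.8,-0.36,0.77,0,1.25],[0.38,-3.3,-0.42,0.9,0,1.5],[0.41,-3.7,-0.46,1,0,1.65]]]}}

```text
time_s: 17.68
ee_pos: [0.5455, 0.0989, 0.0736]
eef_rot: [3.141, 0.556, -3.109]
force: [-0.3, 1.5, -2.6]
grip_width: 0.0519
grip_force: 25.0
```

Emit:
{"name": "step_arm", "arguments": {"plan": [[[0.06,-0.5,0.1,0.08,0,0.12],[0.13,-1,0.22,0.16,0,0.25],[0.2,-1.5,0.36,0.24,0,0.38],[0.28,-2,0.5,0.32,0,0.5],[0.36,-2.5,0.64,0.4,0,0.63],[0.43,-2.9,0.75,0.46,0,0.74],[0.47,-3.2,0.83,0.5,0,0.81],[0.49,-3.37,0.87,0.53,0,0.85]]]}}

```text
time_s: 18.35
ee_pos: [0.5501, -0.002, 0.0432]
eef_rot: [-3.141, 0.556, 3.07]
force: [-0.5, 1.1, -2.4]
grip_width: 0.0524
grip_force: 25.0
```

Emit:
{"name": "step_arm", "arguments": {"plan": [[[0,0,0,0,0,0],[0,0,0,0,0,0]]]}}

```text
time_s: 18.52
ee_pos: [0.5501, -0.0008, 0.0437]
eef_rot: [-3.141, 0.556, 3.072]
force: [-0.8, 0.2, -2.9]
grip_width: 0.0524
grip_force: 25.0
```

Run:
```python
from kin import *
o=ctrl.get_obs();gp=o['ee_pos']-Ro.from_euler('xyz',o['eef_rot']).as_matrix()[:,2]*ctrl.grasp_offset;print(gp,o['eef_rot'],o['force'],o['grip_width'])
plan([(-4,31.85,[.54,0,.0475])])
```

```text
[ 5.40209375e-01 -1.28578794e-04  5.96401001e-02] [-3.14142303  0.55628872  3.07152942] [-0.84423535  0.22710558 -2.87885327] 0.05238248301995338
at [ 0.5501 -0.0008  0.0437] [-0.07  0.3   2.08 -0.01  0.2  -1.56] 18.52
(-4, 31.85, [0.54, 0, 0.0475]) tcp [ 0.5499 -0.0007  0.0315] u [0.22, 0.0, 0.34, -0.0, 0.0, -0.0] |w| 0.0 
   end [-0.07  0.33  2.08 -0.01  0.17 -1.56] j4 [-0.01 -0.01 -0.01 -0.01 -0.01 -0.01] minj5 0.17 j6 [-1.56 -1.56 -1.56 -1.56 -1.56 -1.56] 4e-25
```

Lower gently toward contact (about 14 mm).

Emit:
{"name": "step_arm", "arguments": {"plan": [[[0.06,0,0.1,0,0,0],[0.12,0,0.2,0,0,0],[0.17,0,0.28,0,0,0],[0.2,0,0.33,0,0,0],[0.22,0,0.35,0,0,0],[0.23,0,0.37,0,0,0],[0.23,0,0.37,0,0,0]]]}}

```text
time_s: 19.1
ee_pos: [0.5499, -0.0006, 0.0304]
eef_rot: [-3.141, 0.556, 3.072]
force: [0.8, 0.4, -2.9]
grip_width: 0.0522
grip_force: 25.0
```

Emit:
{"name": "step_arm", "arguments": {"plan": [[[0.01,0,0.017,0,0,0],[0.01,0,0.017,0,0,0]]]}}

```text
time_s: 19.27
ee_pos: [0.55, -0.0007, 0.03]
eef_rot: [-3.141, 0.556, 3.072]
force: [-1.1, -1.0, -2.9]
grip_width: 0.0521
grip_force: 25.0
```

Emit:
{"name": "step_arm", "arguments": {"plan": [[[0.013,0,0.021,0,0,0],[0.013,0,0.021,0,0,0]]]}}

```text
time_s: 19.43
ee_pos: [0.5501, -0.0007, 0.0293]
eef_rot: [-3.141, 0.557, 3.072]
force: [0.6, 0.1, -2.9]
grip_width: 0.0525
grip_force: 25.0
```

Emit:
{"name": "step_arm", "arguments": {"plan": [[[0.013,0,0.021,0,0,0],[0.013,0,0.021,0,0,0]]]}}

```text
time_s: 19.6
ee_pos: [0.5505, -0.0007, 0.0293]
eef_rot: [-3.141, 0.558, 3.072]
force: [-1.9, 0.9, 4.9]
grip_width: 0.0518
grip_force: 25.0
```

Emit:
{"name": "step_arm", "arguments": {"plan": [[[0,0,0,0,0,0],[0,0,0,0,0,0],[0,0,0,0,0,0],[0,0,0,0,0,0],[0,0,0,0,0,0]]], "grip": 0.85}}

```text
time_s: 20.02
ee_pos: [0.55, -0.0007, 0.0285]
eef_rot: [-3.141, 0.556, 3.072]
force: [1.0, -0.2, 0.2]
grip_width: 0.0793
grip_force: 0.0
```

Emit:
{"name": "step_arm", "arguments": {"plan": [[[0,0,-0.3,0,0,0],[0,0,-0.8,0,0,0],[0,0,-1.4,0,0,0],[0,0,-2.1,0,0,0],[0,0,-2.8,0,0,0],[0,0,-3.4,0,0,0],[0,0,-4,0,0,0],[0,0,-4.2,0,0,0]]]}}

```text
time_s: 20.68
ee_pos: [0.4834, 0.004, 0.1374]
eef_rot: [-3.141, 0.559, 3.072]
force: [0.2, 0.4, -0.4]
grip_width: 0.0798
grip_force: 0.0
```

Run:
```python
from kin import *
np.set_printoptions(precision=4,suppress=True)
o=ctrl.get_obs();print(o['grip_width'],o['force']);snap('scene');snap('side')
V=[];P=[]
for c in('scene','side'):
  for n in('jar_green','jar_orange','lid'):
    for r in ctrl.masks_of(n,c)[:3]: print(c,n,round(r['confidence'],2),r['at'],bbox(r['pixels']))
    for r in ctrl.place_of(n,c)[:3]: print('   pl',np.round(r['at'],1),round(r['confidence'],2))
g=np.array([.6475,-.232,.0515]);a=tilt(-22,32).as_matrix()[:,2]
plan([(-21,32,list(g-.11*a+[0,0,.03])),(-21,32,list(g-.05*a)),(-21,32,list(g))])
```

```text
0.07979652970238399 [ 0.1645  0.3988 -0.3568]
scene jar_green 0.91 [207.6, 293.7] (192, 222, 271, 318)
   pl [212.1 307.4] 0.61
scene jar_orange 0.87 [398.3, 236.8] (387, 411, 216, 258)
scene jar_orange 0.74 [438.8, 201.9] (415, 457, 191, 229)
scene jar_orange 0.62 [319.0, 269.4] (308, 331, 246, 290)
   pl [401.1 253.7] 0.76
   pl [317.  285.2] 0.56
scene lid 0.78 [310.9, 321.0] (299, 325, 309, 333)
scene lid 0.62 [443.8, 303.3] (379, 514, 211, 367)
   pl [312.2 320.5] 0.72
   pl [138.3 260.9] 0.42
side jar_green 0.77 [310.9, 205.6] (302, 320, 188, 225)
   pl [311.5 225. ] 0.8
side jar_orange 0.79 [314.8, 263.6] (306, 327, 242, 284)
side jar_orange 0.68 [341.8, 324.0] (328, 351, 303, 353)
   pl [340.8 343.9] 0.66
   pl [318.2 276.2] 0.65
side lid 0.6 [272.3, 263.3] (261, 283, 251, 270)
   pl [271.  266.3] 0.77
   pl [430.8 232.1] 0.36
at [0.4836 0.004  0.1353] [-0.07 -0.03  2.18 -0.    0.43 -1.56] 21.38
(-21, 32, [np.float64(0.5934534155376967), np.float64(-0.2101637624604146), np.float64(0.17478529057720688)]) tcp [ 0.6028 -0.2137  0.1588] u [-4.21, -6.96, 1.69, 1.5, -0.02, 2.41] |w| 17.0 
   end [-0.41  0.28  1.77  0.04  0.54 -1.64] j4 [0.03 0.05 0.06 0.06 0.05 0.04] minj5 0.44 j6 [-1.62 -1.65 -1.67 -1.67 -1.66 -1.64] 6e-19
(-21, 32, [np.float64(0.622933370698953), np.float64(-0.22207443748200664), np.float64(0.0939024048078213)]) tcp [ 0.6322 -0.2256  0.078 ] u [0.53, -0.02, 2.85, 0.0, -0.0, 0.0] |w| 0.0 
   end [-0.41  0.46  1.74  0.05  0.39 -1.65] j4 [0.04 0.05 0.05 0.05 0.05 0.05] minj5 0.39 j6 [-1.64 -1.65 -1.65 -1.65 -1.65 -1.65] 7e-30
(-21, 32, [np.float64(0.6475), np.float64(-0.232), np.float64(0.0515)]) tcp [ 0.6568 -0.2356  0.0356] u [0.0, -0.02, 1.67, 0.0, -0.0, 0.0] |w| 0.0 
   end [-0.4   0.57  1.67  0.06  0.34 -1.66] j4 [0.06 0.06 0.06 0.06 0.06 0.06] minj5 0.34 j6 [-1.66 -1.66 -1.66 -1.66 -1.66 -1.66] 1e-30
```

Run:
```python
from h import *
np.set_printoptions(precision=4,suppress=True)
J=[(.026,0),(.026,.1)]
print('green',boxfit(J,[('scene',0,(192,222,271,318)),('side',0,(302,320,188,225))],[.647,-.232,.006]))
print('orange',boxfit(J,[('scene',0,(308,331,246,290)),('side',0,(306,327,242,284))],[.54,0,0]))
print('lid',boxfit([(.03,0),(.03,.006),(.011,.036)],[('scene',0,(299,325,309,333)),('side',0,(261,283,251,270))],[.665,0,.01]))
```

```text
green (array([ 0.6472, -0.2334,  0.0039]), array([-0.3, -0.1, -0.4, -0.1,  0. , -0.6, -0.1,  0.9]))
orange (array([ 0.5405,  0.0018, -0.0011]), array([ 0.2, -0.8, -0.9,  0.1, -0. , -0.5, -0.3,  1.4]))
lid (array([ 0.6656, -0.0037,  0.0068]), array([-0.6, -0.1, -0.7, -0.1, -0.6, -0.3,  0. ,  0.9]))
```

Emit:
{"name": "step_arm", "arguments": {"plan": [[[-0.4,-0.7,0.1,0.15,0,0.25],[-0.9,-1.6,0.3,0.35,0,0.55],[-1.5,-2.5,0.55,0.55,0,0.9],[-2.2,-3.6,0.85,0.8,0,1.25],[-2.8,-4.7,1.1,1,0,1.6],[-3.4,-5.7,1.35,1.2,0,1.95],[-3.9,-6.5,1.55,1.4,0,2.25],[-4.2,-6.96,1.69,1.5,0,2.4]]]}}

```text
time_s: 22.05
ee_pos: [0.6035, -0.2163, 0.1591]
eef_rot: [-3.14, 0.557, 2.773]
force: [0.3, 0.5, -0.2]
grip_width: 0.0799
grip_force: 0.0
```

Emit:
{"name": "step_arm", "arguments": {"plan": [[[0,0,0,0,0,0],[0,0,0,0,0,0]]]}}

```text
time_s: 22.22
ee_pos: [0.6023, -0.2137, 0.1583]
eef_rot: [-3.141, 0.555, 2.776]
force: [-0.4, 0.7, -0.4]
grip_width: 0.0799
grip_force: 0.0
```

Run:
```python
from kin import *
np.set_printoptions(precision=4,suppress=True)
o=ctrl.get_obs();print(o['ee_pos'],o['eef_rot']);snap('wrist','w4.png')
for n in('jar_green','coaster'):
  for r in ctrl.masks_of(n,'wrist')[:2]: print(n,round(r['confidence'],2),r['at'],bbox(r['pixels']))
g=np.array([.6475,-.232,.0515]);a=tilt(-21,32).as_matrix()[:,2]
plan([(-21,32,list(g-.05*a)),(-21,32,list(g))])
X=np.array([[.6475,-.232,.006],[.6475,-.232,.106]]);print(proj('wrist',X,o))
```

```text
[ 0.6023 -0.2137  0.1583] [-3.1408  0.5555  2.7757]
jar_green 0.87 [315.7, 228.7] (273, 351, 152, 296)
coaster 0.79 [307.9, 147.4] (257, 368, 120, 201)
at [ 0.6021 -0.2127  0.1588] [-0.41  0.27  1.77  0.04  0.54 -1.64] 22.37
(-21, 32, [np.float64(0.622763887364404), np.float64(-0.2225046959926096), np.float64(0.0939024048078213)]) tcp [ 0.6321 -0.2261  0.078 ] u [0.49, -0.06, 2.86, 0.0, -0.03, 0.02] |w| 0.2 
   end [-0.41  0.46  1.74  0.06  0.39 -1.66] j4 [0.04 0.05 0.05 0.05 0.05 0.06] minj5 0.39 j6 [-1.64 -1.65 -1.65 -1.65 -1.65 -1.66] 1e-30
(-21, 32, [np.float64(0.6475), np.float64(-0.232), np.float64(0.0515)]) tcp [ 0.6568 -0.2356  0.0356] u [-0.0, -0.0, 1.67, 0.0, -0.0, 0.0] |w| 0.0 
   end [-0.4   0.57  1.67  0.06  0.34 -1.66] j4 [0.06 0.06 0.06 0.06 0.06 0.06] minj5 0.34 j6 [-1.66 -1.66 -1.66 -1.66 -1.66 -1.66] 2e-30
[[317.4811 175.6615]
 [317.377  274.1958]]
```

Emit:
{"name": "step_arm", "arguments": {"plan": [[[0.1,0,0.5,0,0,0],[0.25,-0.05,1.2,0,0,0],[0.4,-0.1,1.9,0,0,0],[0.49,-0.1,2.5,0,0,0],[0.49,-0.1,3.1,0,0,0],[0.49,-0.1,3.7,0,0,0],[0.49,-0.1,4.2,0,0,0],[0.49,-0.1,4.53,0,0,0]]]}}

```text
time_s: 23.03
ee_pos: [0.6567, -0.2369, 0.0345]
eef_rot: [-3.141, 0.555, 2.777]
force: [-0.4, 0.2, 0.5]
grip_width: 0.0801
grip_force: 0.0
```

Emit:
{"name": "step_arm", "arguments": {"plan": [[[0,0,0,0,0,0],[0,0,0,0,0,0]]]}}

```text
time_s: 23.2
ee_pos: [0.6566, -0.2372, 0.0359]
eef_rot: [-3.141, 0.556, 2.777]
force: [0.0, 0.2, -0.2]
grip_width: 0.0796
grip_force: 0.0
```

Emit:
{"name": "step_arm", "arguments": {"plan": [[[0,0,0,0,0,0],[0,0,0,0,0,0],[0,0,0,0,0,0],[0,0,0,0,0,0],[0,0,0,0,0,0],[0,0,0,0,0,0]]], "grip": 0.4, "squeeze": 25}}

```text
time_s: 23.7
ee_pos: [0.6568, -0.2378, 0.0363]
eef_rot: [-3.141, 0.557, 2.776]
force: [-3.9, 1.3, 4.9]
grip_width: 0.0523
grip_force: 25.0
```

Run:
```python
from kin import *
o=ctrl.get_obs();R=Ro.from_euler('xyz',o['eef_rot']).as_matrix();gp=o['ee_pos']-R[:,2]*ctrl.grasp_offset;print(gp,o['eef_rot'],np.degrees(np.arccos(-R[2,2])),o['force'],o['grip_width'])
d=np.r_[np.cos(np.radians(11)),np.sin(np.radians(11)),0];s=np.array([.630,.2325,0])
plan([(-21,32,list(gp+[0,0,.09])),(-4,32,[.57,0,.175]),(10,32,[.535,.13,.15]),(14,32,list(s-.10*d+[0,0,.085]))])
```

```text
[ 0.64757329 -0.23426101  0.05229864] [-3.14063207  0.55700197  2.77594004] 31.913904547512832 [-3.91181221  1.34344817  4.85096799] 0.05226869504499637
at [ 0.6568 -0.2378  0.0363] [-0.41  0.57  1.67  0.06  0.34 -1.67] 23.7
(-21, 32, [np.float64(0.6475732867164237), np.float64(-0.23426101121160434), np.float64(0.14229864125664116)]) tcp [ 0.6569 -0.2378  0.1264] u [-1.59, -0.0, -2.55, -0.0, -0.01, 0.01] |w| 0.1 
   end [-0.41  0.44  1.63  0.05  0.52 -1.65] j4 [0.06 0.06 0.05 0.05 0.05 0.05] minj5 0.37 j6 [-1.66 -1.66 -1.65 -1.65 -1.65 -1.65] 8e-30
(-4, 32, [0.57, 0, 0.175]) tcp [ 0.5799 -0.0007  0.1591] u [3.86, 6.46, -3.69, -1.5, -0.0, -2.4] |w| 17.0 
   end [-0.06  0.15  1.93 -0.01  0.51 -1.56] j4 [ 0.05  0.05  0.04  0.03  0.01 -0.01] minj5 0.5 j6 [-1.65 -1.65 -1.64 -1.62 -1.6  -1.56] 2e-30
(10, 32, [0.535, 0.13, 0.15]) tcp [0.5448 0.1317 0.1341] u [1.69, 4.32, -0.08, -1.24, -0.0, -1.98] |w| 14.0 
   end [ 0.17  0.15  2.    0.    0.44 -1.58] j4 [-0. -0.  0.  0.  0.  0.] minj5 0.44 j6 [-1.56 -1.57 -1.57 -1.58 -1.58 -1.58] 2e-24
(14, 32, [np.float64(0.5318372816552336), np.float64(0.21341910046234552), np.float64(0.085)]) tcp [0.5415 0.2158 0.0691] u [0.83, 2.78, 2.04, -0.35, -0.0, -0.57] |w| 4.0 
   end [ 0.34  0.31  1.98 -0.17  0.3  -1.32] j4 [-0.02 -0.04 -0.07 -0.1  -0.14 -0.17] minj5 0.3 j6 [-1.54 -1.5  -1.46 -1.42 -1.37 -1.32] 3e-24
```

Emit:
{"name": "step_arm", "arguments": {"plan": [[[-0.1,0,-0.15,0,0,0],[-0.25,0,-0.4,0,0,0],[-0.45,0,-0.75,0,0,0],[-0.75,0,-1.2,0,0,0],[-1.05,0,-1.7,0,0,0],[-1.3,0,-2.15,0,0,0],[-1.5,0,-2.4,0,0,0],[-1.59,0,-2.55,0,0,0]]]}}

```text
time_s: 24.37
ee_pos: [0.6574, -0.2379, 0.1283]
eef_rot: [-3.141, 0.559, 2.776]
force: [-0.0, -0.3, -2.9]
grip_width: 0.0525
grip_force: 25.0
```

Emit:
{"name": "step_arm", "arguments": {"plan": [[[0.2,0.3,-0.2,-0.07,0,-0.11],[0.4,0.7,-0.4,-0.16,0,-0.26],[0.7,1.2,-0.7,-0.28,0,-0.45],[1.05,1.75,-1,-0.41,0,-0.65],[1.4,2.35,-1.35,-0.55,0,-0.87],[1.75,2.95,-1.7,-0.69,0,-1.1],[2.1,3.55,-2.03,-0.82,0,-1.32],[2.45,4.1,-2.35,-0.95,0,-1.52]]]}}

```text
time_s: 25.03
ee_pos: [0.6065, -0.0849, 0.1461]
eef_rot: [-3.141, 0.555, 2.966]
force: [0.6, 0.3, -2.8]
grip_width: 0.0523
grip_force: 25.0
```

Run:
```python
from kin import *
o=ctrl.get_obs();print(o['force'],o['grip_width'])
d=np.r_[np.cos(np.radians(11)),np.sin(np.radians(11)),0];s=np.array([.630,.2325,0])
plan([(-4,32,[.57,0,.175]),(10,32,[.535,.13,.15]),(14,32,list(s-.10*d+[0,0,.085]))])
```

```text
[ 0.59079794  0.32945873 -2.80512653] 0.05230489362413012
at [ 0.6065 -0.0849  0.1461] [-0.21  0.24  1.85  0.03  0.5  -1.63] 25.03
(-4, 32, [0.57, 0, 0.175]) tcp [ 0.5799 -0.0007  0.1591] u [0.93, 2.61, -1.09, -0.53, -0.04, -0.85] |w| 6.1 
   end [-0.06  0.15  1.93 -0.01  0.51 -1.56] j4 [ 0.03  0.02  0.02  0.01  0.   -0.01] minj5 0.5 j6 [-1.62 -1.61 -1.6  -1.59 -1.57 -1.56] 2e-29
(10, 32, [0.535, 0.13, 0.15]) tcp [0.5448 0.1317 0.1341] u [1.69, 4.32, -0.08, -1.24, -0.0, -1.98] |w| 14.0 
   end [ 0.17  0.15  2.    0.    0.44 -1.58] j4 [-0. -0.  0.  0.  0.  0.] minj5 0.44 j6 [-1.56 -1.57 -1.57 -1.58 -1.58 -1.58] 2e-24
(14, 32, [np.float64(0.5318372816552336), np.float64(0.21341910046234552), np.float64(0.085)]) tcp [0.5415 0.2158 0.0691] u [0.83, 2.78, 2.04, -0.35, -0.0, -0.57] |w| 4.0 
   end [ 0.34  0.31  1.98 -0.17  0.3  -1.32] j4 [-0.02 -0.04 -0.07 -0.1  -0.14 -0.17] minj5 0.3 j6 [-1.54 -1.5  -1.46 -1.42 -1.37 -1.32] 4e-24
```

Emit:
{"name": "step_arm", "arguments": {"plan": [[[0.15,0.5,-0.2,-0.1,0,-0.16],[0.33,1,-0.42,-0.2,0,-0.32],[0.52,1.5,-0.63,-0.3,0,-0.48],[0.7,1.95,-0.82,-0.4,0,-0.63],[0.85,2.35,-0.98,-0.48,0,-0.76],[0.93,2.61,-1.09,-0.53,0,-0.85]]]}}

```text
time_s: 25.53
ee_pos: [0.5806, -0.0012, 0.1596]
eef_rot: [-3.141, 0.555, 3.071]
force: [-0.0, 0.5, -3.6]
grip_width: 0.0528
grip_force: 25.0
```

Emit:
{"name": "step_arm", "arguments": {"plan": [[[0.15,0.4,0,-0.12,0,-0.18],[0.35,0.9,0,-0.26,0,-0.41],[0.6,1.5,0,-0.43,0,-0.69],[0.84,2.15,0,-0.62,0,-0.99],[1.09,2.8,0,-0.8,0,-1.28],[1.35,3.45,0,-0.99,0,-1.58],[1.57,4,-0.05,-1.15,0,-1.83],[1.69,4.32,-0.08,-1.24,0,-1.98]]]}}

```text
time_s: 26.2
ee_pos: [0.5459, 0.1312, 0.1344]
eef_rot: [3.141, 0.555, -2.968]
force: [0.4, 0.5, -3.4]
grip_width: 0.052
grip_force: 25.0
```

Emit:
{"name": "step_arm", "arguments": {"plan": [[[0.08,0.3,0.2,-0.04,0,-0.06],[0.2,0.7,0.5,-0.09,0,-0.14],[0.35,1.2,0.85,-0.15,0,-0.24],[0.5,1.7,1.2,-0.21,0,-0.34],[0.63,2.15,1.55,-0.27,0,-0.44],[0.75,2.5,1.83,-0.32,0,-0.52],[0.82,2.75,2,-0.35,0,-0.57],[0.83,2.78,2.04,-0.35,0,-0.57]]]}}

```text
time_s: 26.87
ee_pos: [0.5432, 0.2145, 0.0685]
eef_rot: [3.141, 0.555, -2.9]
force: [0.0, -0.3, -4.2]
grip_width: 0.0522
grip_force: 25.0
```

Emit:
{"name": "step_arm", "arguments": {"plan": [[[0,0,0,0,0,0],[0,0,0,0,0,0]]]}}

```text
time_s: 27.03
ee_pos: [0.5438, 0.2135, 0.0702]
eef_rot: [3.141, 0.556, -2.901]
force: [-0.6, 0.3, -3.7]
grip_width: 0.0524
grip_force: 25.0
```

Run:
```python
from kin import *
np.set_printoptions(precision=4,suppress=True)
o=ctrl.get_obs();R=Ro.from_euler('xyz',o['eef_rot']).as_matrix();gp=o['ee_pos']-R[:,2]*ctrl.grasp_offset;print(gp,o['eef_rot'],o['force'],o['grip_width'])
snap('wrist','w5.png');snap('scene');snap('side')
for r in ctrl.masks_of('stage','wrist')[:1]: b=bbox(r['pixels']);print(b,boxfit([(.045,0)],[('wrist',o,(b[0],b[1],b[2],None))],[.63,.23,.018]))
b=[r['at'] for r in ctrl.masks_of('stage','wrist')[:1]]
for c in('scene','side'):
  r=ctrl.masks_of('stage',c)[:1]
  for k in r:
    bb=bbox(k['pixels']);print(c,k['confidence'],bb,boxfit([(.045,0)],[(c,0,bb)],[.63,.23,.018]))
plan([(14,32,[.630,.2325,.078]),(14,32,[.630,.2325,.0665])])
```

```text
[0.5341 0.2111 0.0861] [ 3.1413  0.5565 -2.9011] [-0.6377  0.289  -3.6774] 0.05243058393180433
scene 0.58 (400, 440, 300, 332) (array([0.6345, 0.2326, 0.0173]), array([-0.2,  0.2,  0.2, -0.2]))
side 0.82 (221, 261, 313, 342) (array([0.6264, 0.2375, 0.0189]), array([-0.2,  0.2,  0.2, -0.2]))
at [0.5437 0.2136 0.0704] [ 0.33  0.31  1.97 -0.17  0.3  -1.33] 27.38
(14, 32, [0.63, 0.2325, 0.078]) tcp [0.6397 0.2349 0.0621] u [-2.64, -0.07, 1.97, -0.02, -0.02, -0.03] |w| 0.2 
   end [ 0.31  0.5   1.71 -0.1   0.37 -1.42] j4 [-0.15 -0.14 -0.13 -0.12 -0.11 -0.1 ] minj5 0.31 j6 [-1.35 -1.37 -1.38 -1.39 -1.41 -1.42] 7e-26
(14, 32, [0.63, 0.2325, 0.0665]) tcp [0.6397 0.2349 0.0506] u [0.2, -0.0, 0.33, 0.0, 0.0, -0.0] |w| 0.0 
   end [ 0.31  0.52  1.72 -0.11  0.35 -1.41] j4 [-0.1  -0.1  -0.1  -0.1  -0.1  -0.11] minj5 0.35 j6 [-1.42 -1.42 -1.42 -1.42 -1.41 -1.41] 1e-28
```

View pics/w5.png

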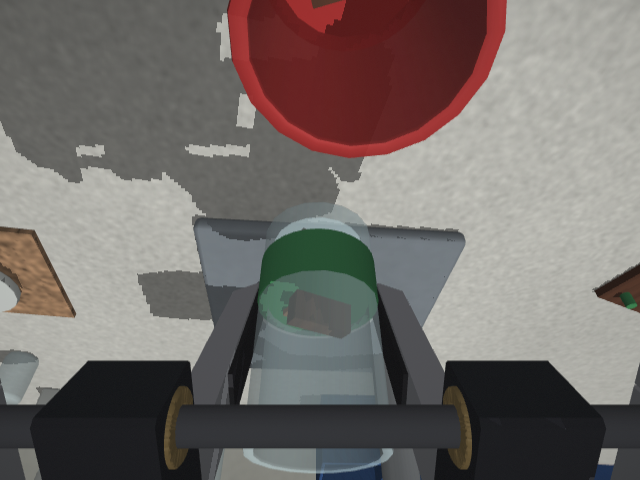

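The wrist picture shows the green jar held upright between the fingers (318,330), with the red jar untouched above it in the image. Advance over the disc.

Emit:
{"name": "step_arm", "arguments": {"plan": [[[-0.25,0,0.21,0,0,0],[-0.6,0,0.5,0,0,0],[-1,0,0.84,0,0,0],[-1.4,-0.02,1.18,0,0,0],[-1.8,-0.03,1.5,0,0,0],[-2.15,-0.04,1.8,0,0,0],[-2.42,-0.04,2.04,0,0,0],[-2.54,-0.04,2.14,0,0,0]]]}}

```text
time_s: 28.05
ee_pos: [0.6411, 0.2364, 0.0554]
eef_rot: [3.141, 0.557, -2.901]
force: [-0.6, -1.3, -3.1]
grip_width: 0.0522
grip_force: 25.0
```

Emit:
{"name": "step_arm", "arguments": {"plan": [[[0,0,0,0,0,0],[0.03,0,0.05,0,0,0],[0.06,0,0.1,0,0,0],[0.08,0,0.13,0,0,0],[0.09,0,0.15,0,0,0],[0.09,0,0.15,0,0,0]]]}}

```text
time_s: 28.55
ee_pos: [0.6394, 0.2362, 0.0504]
eef_rot: [3.141, 0.556, -2.9]
force: [-0.3, 0.3, -3.7]
grip_width: 0.0523
grip_force: 25.0
```

Run:
```python
from kin import *
np.set_printoptions(precision=4,suppress=True)
o=ctrl.get_obs();R=Ro.from_euler('xyz',o['eef_rot']).as_matrix();gp=o['ee_pos']-R[:,2]*ctrl.grasp_offset;print(gp,o['force'])
```

```text
[0.6298 0.2338 0.0664] [-0.3263  0.3246 -3.7435]
```

Contact expected about 2 mm lower.

Emit:
{"name": "step_arm", "arguments": {"plan": [[[0.012,0,0.02,0,0,0],[0.023,0,0.037,0,0,0],[0.023,0,0.037,0,0,0]]]}}

```text
time_s: 28.8
ee_pos: [0.6396, 0.2362, 0.0492]
eef_rot: [3.141, 0.556, -2.9]
force: [-0.8, 0.4, -4.0]
grip_width: 0.0524
grip_force: 25.0
```

Emit:
{"name": "step_arm", "arguments": {"plan": [[[0.011,0,0.018,0,0,0],[0.011,0,0.018,0,0,0]]]}}

```text
time_s: 28.97
ee_pos: [0.6397, 0.2362, 0.0485]
eef_rot: [3.141, 0.556, -2.901]
force: [0.3, 0.4, -3.0]
grip_width: 0.0522
grip_force: 25.0
```

Emit:
{"name": "step_arm", "arguments": {"plan": [[[0.011,0,0.018,0,0,0],[0.011,0,0.018,0,0,0]]]}}

```text
time_s: 29.13
ee_pos: [0.6399, 0.2363, 0.0484]
eef_rot: [3.141, 0.557, -2.9]
force: [-1.8, -0.3, -0.3]
grip_width: 0.0526
grip_force: 25.0
```

Emit:
{"name": "step_arm", "arguments": {"plan": [[[0.009,0,0.014,0,0,0],[0.009,0,0.014,0,0,0]]]}}

```text
time_s: 29.3
ee_pos: [0.6402, 0.2363, 0.0484]
eef_rot: [3.141, 0.558, -2.901]
force: [-2.7, -1.3, 3.4]
grip_width: 0.0527
grip_force: 25.0
```

Emit:
{"name": "step_arm", "arguments": {"plan": [[[0,0,0,0,0,0],[0,0,0,0,0,0],[0,0,0,0,0,0],[0,0,0,0,0,0],[0,0,0,0,0,0]]], "grip": 0.85}}

```text
time_s: 29.72
ee_pos: [0.6397, 0.2362, 0.0474]
eef_rot: [3.141, 0.556, -2.9]
force: [0.6, 0.7, -0.2]
grip_width: 0.0794
grip_force: 0.0
```

Emit:
{"name": "step_arm", "arguments": {"plan": [[[0.2,0,-0.12,0,0,0],[0.5,0,-0.31,0,0,0],[0.9,0,-0.56,0,0,0],[1.35,0.05,-0.85,0,0,0],[1.8,0.08,-1.13,0,0,0],[2.25,0.1,-1.41,0,0,0],[2.65,0.15,-1.7,0,0,0],[2.85,0.15,-1.85,0,0,0]]]}}

```text
time_s: 30.38
ee_pos: [0.5378, 0.2159, 0.0493]
eef_rot: [3.141, 0.555, -2.9]
force: [0.1, -0.0, 0.4]
grip_width: 0.0801
grip_force: 0.0
```

Run:
```python
from kin import *
np.set_printoptions(precision=4,suppress=True)
a=tilt(-4,32).as_matrix()[:,2];g=np.array([.540,0,.046])
o=ctrl.get_obs();print(o['force'])
plan([(10,32,[.50,.12,.16]),(-4,32,list(g-.12*a+[0,0,.02])),(-4,32,list(g-.05*a)),(-4,32,list(g))])
```

```text
[ 0.054  -0.0413  0.4399]
at [0.5378 0.2159 0.0493] [ 0.34  0.35  1.99 -0.22  0.25 -1.27] 30.38
(10, 32, [0.5, 0.12, 0.16]) tcp [0.5098 0.1217 0.1441] u [-0.26, -2.82, -3.56, 0.34, -0.03, 0.54] |w| 3.8 
   end [ 0.16  0.05  2.08  0.02  0.46 -1.6 ] j4 [-0.16 -0.12 -0.08 -0.04 -0.01  0.02] minj5 0.28 j6 [-1.34 -1.4  -1.45 -1.5  -1.55 -1.6 ] 6e-24
(-4, 32, [np.float64(0.47656459109529825), np.float64(0.004435835909038771), np.float64(0.16776577153877112)]) tcp [0.4865 0.0037 0.1518] u [1.09, -3.74, -0.99, 1.24, 0.0, 1.98] |w| 14.0 
   end [-0.07 -0.05  2.16 -0.    0.48 -1.57] j4 [ 0.01  0.    0.   -0.   -0.   -0.  ] minj5 0.46 j6 [-1.59 -1.58 -1.57 -1.57 -1.57 -1.57] 6e-27
(-4, 32, [np.float64(0.5135685796230409), np.float64(0.0018482649620994883), np.float64(0.08840240480782131)]) tcp [0.5235 0.0012 0.0725] u [0.35, 0.0, 2.9, -0.0, 0.0, -0.0] |w| 0.0 
   end [-0.07  0.19  2.13 -0.01  0.26 -1.56] j4 [-0.   -0.   -0.   -0.   -0.   -0.01] minj5 0.26 j6 [-1.57 -1.56 -1.56 -1.56 -1.56 -1.56] 3e-29
(-4, 32, [np.float64(0.54), np.float64(0.0), np.float64(0.046)]) tcp [ 0.5499 -0.0007  0.0301] u [-0.0, 0.0, 1.67, -0.0, 0.0, -0.0] |w| 0.0 
   end [-0.07  0.34  2.08 -0.01  0.17 -1.56] j4 [-0.01 -0.01 -0.01 -0.01 -0.01 -0.01] minj5 0.17 j6 [-1.56 -1.56 -1.56 -1.56 -1.56 -1.56] 2e-30
```

Emit:
{"name": "step_arm", "arguments": {"plan": [[[-0.1,-0.2,-0.5,0,0,0],[-0.2,-0.5,-1.2,0.05,0,0.1],[-0.3,-1,-2,0.12,0,0.2],[-0.3,-1.6,-2.7,0.2,0,0.3],[-0.3,-2.2,-3.2,0.27,0,0.42],[-0.26,-2.6,-3.5,0.32,0,0.5],[-0.26,-2.82,-3.56,0.34,0,0.54]]]}}

```text
time_s: 30.97
ee_pos: [0.5116, 0.1211, 0.1459]
eef_rot: [-3.141, 0.559, -2.968]
force: [-0.1, 0.8, 0.5]
grip_width: 0.08
grip_force: 0.0
```

Emit:
{"name": "step_arm", "arguments": {"plan": [[[0.15,-0.5,-0.15,0.2,0,0.3],[0.35,-1.2,-0.3,0.4,0,0.65],[0.55,-1.9,-0.5,0.63,0,1],[0.75,-2.6,-0.7,0.86,0,1.38],[0.95,-3.2,-0.85,1.06,0,1.7],[1.05,-3.6,-0.95,1.2,0,1.9],[1.09,-3.74,-0.99,1.24,0,1.98],[1.09,-3.74,-0.99,1.24,0,1.98]]]}}

```text
time_s: 31.63
ee_pos: [0.4883, 0.0038, 0.1521]
eef_rot: [-3.141, 0.556, 3.071]
force: [0.4, 0.3, -0.1]
grip_width: 0.0799
grip_force: 0.0
```

Emit:
{"name": "step_arm", "arguments": {"plan": [[[0,0,0,0,0,0]]]}}

```text
time_s: 31.72
ee_pos: [0.4884, 0.0045, 0.1521]
eef_rot: [-3.141, 0.556, 3.073]
force: [-0.1, 0.5, 0.2]
grip_width: 0.0799
grip_force: 0.0
```

Run:
```python
from kin import *
np.set_printoptions(precision=4,suppress=True)
a=tilt(-4,32).as_matrix()[:,2];g=np.array([.540,0,.046])
o=ctrl.get_obs();snap('wrist');snap('scene','s2.png')
for r in ctrl.masks_of('jar_orange','wrist')[:2]: print(round(r['confidence'],2),r['at'],bbox(r['pixels']))
print(proj('wrist',np.array([[.54,0,0],[.54,0,.1]]),o))
plan([(-4,32,list(g-.05*a)),(-4,32,list(g))])
for n in('jar_green','stage'):
  for r in ctrl.masks_of(n,'scene')[:1]: print(n,r['confidence'],bbox(r['pixels']))
```

```text
0.63 [317.2, 231.3] (278, 356, 154, 299)
0.62 [618.0, 25.2] (589, 639, 0, 68)
[[317.8068 178.8054]
 [317.7126 277.4056]]
at [0.4883 0.0048 0.1521] [-0.06 -0.05  2.15 -0.01  0.48 -1.56] 31.87
(-4, 32, [np.float64(0.5135685796230409), np.float64(0.0018482649620994883), np.float64(0.08840240480782131)]) tcp [0.5235 0.0012 0.0725] u [0.4, -0.04, 2.88, -0.0, -0.02, 0.01] |w| 0.1 
   end [-0.07  0.19  2.13 -0.01  0.26 -1.56] j4 [-0.01 -0.01 -0.01 -0.01 -0.01 -0.01] minj5 0.26 j6 [-1.56 -1.56 -1.56 -1.56 -1.56 -1.56] 3e-30
(-4, 32, [np.float64(0.54), np.float64(0.0), np.float64(0.046)]) tcp [ 0.5499 -0.0007  0.0301] u [-0.0, 0.0, 1.67, -0.0, 0.0, -0.0] |w| 0.0 
   end [-0.07  0.34  2.08 -0.01  0.17 -1.56] j4 [-0.01 -0.01 -0.01 -0.01 -0.01 -0.01] minj5 0.17 j6 [-1.56 -1.56 -1.56 -1.56 -1.56 -1.56] 3e-30
jar_green 0.74 (409, 439, 276, 322)
stage 0.74 (399, 440, 301, 332)
```

View pics/s2.png

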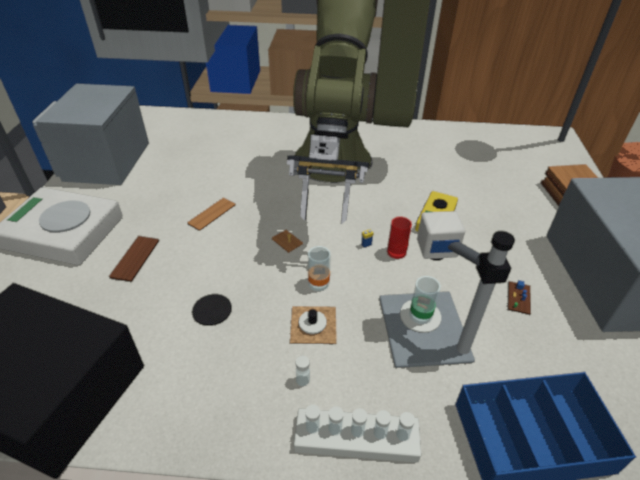

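The scene picture shows the green jar upright on the disc (424,303), the lid knob up on the mat (313,321), the orange jar parked (319,270) and the coaster empty (212,309). Next I grip the orange jar.

Emit:
{"name": "step_arm", "arguments": {"plan": [[[0.1,0,0.5,0,0,0],[0.2,-0.02,1.2,0,0,0],[0.3,-0.04,1.9,0,0,0],[0.4,-0.04,2.6,0,0,0],[0.4,-0.04,3.2,0,0,0],[0.4,-0.04,3.8,0,0,0],[0.4,-0.04,4.3,0,0,0],[0.4,-0.04,4.55,0,0,0]]]}}

```text
time_s: 32.63
ee_pos: [0.55, -0.0013, 0.0283]
eef_rot: [-3.14, 0.555, 3.072]
force: [0.4, 0.1, -0.5]
grip_width: 0.0799
grip_force: 0.0
```

Emit:
{"name": "step_arm", "arguments": {"plan": [[[0,0,0,0,0,0],[0,0,0,0,0,0]]]}}

```text
time_s: 32.8
ee_pos: [0.5497, -0.0014, 0.03]
eef_rot: [-3.14, 0.556, 3.072]
force: [0.3, -0.6, 1.1]
grip_width: 0.0796
grip_force: 0.0
```

Emit:
{"name": "step_arm", "arguments": {"plan": [[[0,0,0,0,0,0],[0,0,0,0,0,0],[0,0,0,0,0,0],[0,0,0,0,0,0],[0,0,0,0,0,0],[0,0,0,0,0,0]]], "grip": 0.4, "squeeze": 25}}

```text
time_s: 33.3
ee_pos: [0.5501, -0.0015, 0.0305]
eef_rot: [-3.14, 0.557, 3.072]
force: [-4.5, 0.5, 6.8]
grip_width: 0.0523
grip_force: 25.0
```

Run:
```python
from kin import *
np.set_printoptions(precision=4,suppress=True)
o=ctrl.get_obs();R=Ro.from_euler('xyz',o['eef_rot']).as_matrix();gp=o['ee_pos']-R[:,2]*ctrl.grasp_offset;print(gp,o['force'],o['grip_width'])
h=gp[2]
plan([(-4,32,list(gp+[0,0,.05])),(-14,32,[.575,-.12,.1]),(-21,32,[.6445,-.2315,h+.006+.03]),(-21,32,[.6445,-.2315,h+.006+.0025])])
```

```text
[ 0.5401 -0.0008  0.0465] [-4.4808  0.5226  6.7954] 0.052299899517569234
at [ 0.5501 -0.0015  0.0305] [-0.07  0.33  2.08 -0.01  0.17 -1.56] 33.3
(-4, 32, [np.float64(0.5401413247826738), np.float64(-0.0007994653618245177), np.float64(0.09645974234474268)]) tcp [ 0.5501 -0.0015  0.0805] u [-0.88, -0.0, -1.41, -0.01, -0.01, 0.0] |w| 0.1 
   end [-0.07  0.23  2.06 -0.    0.3  -1.57] j4 [-0.01 -0.01 -0.   -0.   -0.   -0.  ] minj5 0.19 j6 [-1.56 -1.56 -1.57 -1.57 -1.57 -1.57] 3e-30
(-14, 32, [0.575, -0.12, 0.1]) tcp [ 0.5847 -0.1224  0.0841] u [-1.28, -3.94, 0.66, 0.88, -0.0, 1.41] |w| 10.0 
   end [-0.28  0.31  1.94  0.05  0.34 -1.64] j4 [0.01 0.03 0.04 0.04 0.05 0.05] minj5 0.3 j6 [-1.59 -1.61 -1.62 -1.63 -1.64 -1.64] 3e-26
(-21, 32, [0.6445, -0.2315, np.float64(0.08245974234474268)]) tcp [ 0.6538 -0.2351  0.0665] u [-2.36, -3.09, 2.16, 0.62, 0.0, 0.99] |w| 7.0 
   end [-0.41  0.52  1.67  0.05  0.39 -1.66] j4 [0.06 0.06 0.06 0.06 0.06 0.05] minj5 0.34 j6 [-1.66 -1.66 -1.67 -1.67 -1.66 -1.66] 1e-24
(-21, 32, [0.6445, -0.2315, np.float64(0.05495974234474268)]) tcp [ 0.6538 -0.2351  0.039 ] u [0.49, 0.0, 0.78, 0.0, -0.0, 0.0] |w| 0.0 
   end [-0.41  0.56  1.68  0.06  0.34 -1.66] j4 [0.06 0.06 0.06 0.06 0.06 0.06] minj5 0.34 j6 [-1.66 -1.66 -1.66 -1.66 -1.66 -1.66] 4e-23
```

Emit:
{"name": "step_arm", "arguments": {"plan": [[[-0.05,0,-0.08,0,0,0],[-0.15,0,-0.22,0,0,0],[-0.3,0,-0.48,0,0,0],[-0.48,0,-0.77,0,0,0],[-0.65,0,-1.05,0,0,0],[-0.8,0,-1.28,0,0,0],[-0.88,0,-1.41,0,0,0]]]}}

```text
time_s: 33.88
ee_pos: [0.5503, -0.0015, 0.0814]
eef_rot: [-3.14, 0.558, 3.072]
force: [0.4, -0.9, -2.5]
grip_width: 0.052
grip_force: 25.0
```

Emit:
{"name": "step_arm", "arguments": {"plan": [[[-0.13,-0.4,0.07,0.09,0,0.14],[-0.3,-0.9,0.15,0.2,0,0.32],[-0.48,-1.5,0.25,0.33,0,0.54],[-0.68,-2.1,0.35,0.47,0,0.75],[-0.88,-2.7,0.45,0.6,0,0.97],[-1.07,-3.3,0.55,0.74,0,1.18],[-1.2,-3.75,0.63,0.84,0,1.34],[-1.28,-3.94,0.66,0.88,0,1.41]]]}}

```text
time_s: 34.55
ee_pos: [0.5847, -0.1243, 0.0831]
eef_rot: [-3.14, 0.556, 2.895]
force: [0.2, -0.2, -3.5]
grip_width: 0.0524
grip_force: 25.0
```

Emit:
{"name": "step_arm", "arguments": {"plan": [[[-0.25,-0.33,0.2,0.06,0,0.1],[-0.6,-0.8,0.5,0.15,0,0.25],[-1,-1.3,0.88,0.26,0,0.42],[-1.4,-1.83,1.25,0.37,0,0.59],[-1.8,-2.35,1.62,0.47,0,0.75],[-2.1,-2.75,1.9,0.55,0,0.88],[-2.3,-3,2.1,0.61,0,0.97],[-2.36,-3.09,2.16,0.62,0,0.99]]]}}

```text
time_s: 35.22
ee_pos: [0.6543, -0.2364, 0.0651]
eef_rot: [-3.14, 0.556, 2.775]
force: [0.2, 0.2, -4.0]
grip_width: 0.0519
grip_force: 25.0
```

Emit:
{"name": "step_arm", "arguments": {"plan": [[[0,0,0,0,0,0],[0,0,0,0,0,0]]]}}

```text
time_s: 35.38
ee_pos: [0.6534, -0.2348, 0.0656]
eef_rot: [-3.14, 0.556, 2.776]
force: [-0.8, 0.4, -3.2]
grip_width: 0.052
grip_force: 25.0
```

Run:
```python
from kin import *
np.set_printoptions(precision=4,suppress=True)
o=ctrl.get_obs();R=Ro.from_euler('xyz',o['eef_rot']).as_matrix();gp=o['ee_pos']-R[:,2]*ctrl.grasp_offset;print(gp,o['force'],o['grip_width'])
snap('wrist');snap('side');snap('scene')
for c in('wrist','side','scene'):
  for r in ctrl.masks_of('coaster',c)[:1]: b=bbox(r['pixels']);print(c,r['confidence'],b,boxfit([(.045,0)],[(c,o,b)],[.645,-.232,.006]))
plan([(-21,32,[.6445,-.2315,.055])])
```

```text
[ 0.6442 -0.2312  0.0816] [-0.7942  0.3973 -3.2156] 0.052046892258104695
wrist 0.71 (231, 393, 124, 236) (array([ 0.6436, -0.2349,  0.0002]), array([ 0.8, -0.9, -1.1,  8.8]))
side 0.92 (297, 326, 216, 231) (array([ 0.6553, -0.2631, -0.0231]), array([ 0.1, -0.1, -0.3,  0.2]))
scene 0.97 (192, 231, 296, 325) (array([ 0.6289, -0.2398, -0.0224]), array([ 0.2, -0.2, -0.3,  0.3]))
at [ 0.6537 -0.2349  0.0662] [-0.41  0.52  1.67  0.05  0.39 -1.65] 35.68
(-21, 32, [0.6445, -0.2315, 0.055]) tcp [ 0.6538 -0.2351  0.0391] u [0.47, -0.0, 0.77, -0.01, -0.01, 0.01] |w| 0.1 
   end [-0.41  0.56  1.68  0.06  0.34 -1.66] j4 [0.05 0.05 0.06 0.06 0.06 0.06] minj5 0.34 j6 [-1.65 -1.66 -1.66 -1.66 -1.66 -1.66] 5e-23
```

Emit:
{"name": "step_arm", "arguments": {"plan": [[[0.08,0,0.13,0,0,0],[0.18,0,0.3,0,0,0],[0.28,0,0.46,0,0,0],[0.36,0,0.59,0,0,0],[0.42,0,0.69,0,0,0],[0.46,0,0.75,0,0,0],[0.47,0,0.77,0,0,0],[0.47,0,0.77,0,0,0]]]}}

```text
time_s: 36.35
ee_pos: [0.6539, -0.2353, 0.0387]
eef_rot: [-3.14, 0.557, 2.776]
force: [-0.9, -0.6, -3.2]
grip_width: 0.0522
grip_force: 25.0
```

Emit:
{"name": "step_arm", "arguments": {"plan": [[[0.012,0,0.02,0,0,0],[0.023,0,0.037,0,0,0],[0.023,0,0.037,0,0,0]]]}}

```text
time_s: 36.6
ee_pos: [0.654, -0.2354, 0.0376]
eef_rot: [-3.14, 0.557, 2.776]
force: [0.3, 0.8, -2.6]
grip_width: 0.0521
grip_force: 25.0
```

Emit:
{"name": "step_arm", "arguments": {"plan": [[[0.011,0,0.018,0,0,0],[0.011,0,0.018,0,0,0]]]}}

```text
time_s: 36.77
ee_pos: [0.6539, -0.2353, 0.037]
eef_rot: [-3.14, 0.557, 2.776]
force: [-0.5, 0.9, -3.2]
grip_width: 0.052
grip_force: 25.0
```

Emit:
{"name": "step_arm", "arguments": {"plan": [[[0.011,0,0.018,0,0,0],[0.011,0,0.018,0,0,0]]]}}

```text
time_s: 36.93
ee_pos: [0.6541, -0.2354, 0.0366]
eef_rot: [-3.14, 0.557, 2.776]
force: [0.4, 0.6, -2.6]
grip_width: 0.052
grip_force: 25.0
```

Emit:
{"name": "step_arm", "arguments": {"plan": [[[0.011,0,0.018,0,0,0],[0.011,0,0.018,0,0,0]]]}}

```text
time_s: 37.1
ee_pos: [0.6544, -0.2355, 0.0366]
eef_rot: [-3.14, 0.558, 2.776]
force: [-1.6, 0.8, 4.4]
grip_width: 0.0524
grip_force: 25.0
```

Contact; release and withdraw along the fingers.

Emit:
{"name": "step_arm", "arguments": {"plan": [[[0,0,0,0,0,0],[0,0,0,0,0,0],[0,0,0,0,0,0],[0,0,0,0,0,0],[0,0,0,0,0,0]]], "grip": 0.85}}

```text
time_s: 37.52
ee_pos: [0.6539, -0.2354, 0.0356]
eef_rot: [-3.14, 0.557, 2.776]
force: [-0.6, 0.1, -1.0]
grip_width: 0.079
grip_force: 0.0
```

Emit:
{"name": "step_arm", "arguments": {"plan": [[[0,0,-0.3,0,0,0],[0,0,-0.8,0,0,0],[0,0,-1.5,0,0,0],[0,0,-2.3,0,0,0],[0,0,-3.1,0,0,0],[0,0,-3.9,0,0,0],[0,0,-4.5,0,0,0],[0,0,-4.8,0,0,0]]]}}

```text
time_s: 38.18
ee_pos: [0.5825, -0.2077, 0.1607]
eef_rot: [-3.14, 0.56, 2.776]
force: [-0.1, -0.2, -0.2]
grip_width: 0.0799
grip_force: 0.0
```

Emit:
{"name": "step_arm", "arguments": {"plan": [[[0.2,0,-0.3,0,0,0],[0.6,0,-0.6,0,0,0],[0.8,0,-0.8,0,0,0],[0.8,0,-0.8,0,0,0]]]}}

```text
time_s: 38.52
ee_pos: [0.5512, -0.1957, 0.1659]
eef_rot: [-3.14, 0.557, 2.776]
force: [0.0, 0.2, -0.3]
grip_width: 0.08
grip_force: 0.0
```

Run:
```python
from h import *
np.set_printoptions(precision=4,suppress=True)
o=ctrl.get_obs();print(o['ee_pos'],o['force'])
J=[(.026,0),(.026,.1)];B={}
for c in('scene','side'):
  snap(c,f'f_{c}.png')
  for n in('jar_green','jar_orange','lid'):
    B[c,n]=[(round(r['confidence'],2),bbox(r['pixels'])) for r in ctrl.masks_of(n,c)[:3]];print(c,n,B[c,n])
```

```text
[ 0.5512 -0.1957  0.1659] [ 0.0383  0.2496 -0.2523]
scene jar_green [(0.66, (409, 440, 275, 323))]
scene jar_orange [(0.8, (387, 411, 216, 258)), (0.72, (193, 222, 270, 317))]
scene lid [(0.63, (299, 324, 309, 333)), (0.58, (290, 336, 306, 343))]
side jar_green [(0.6, (225, 252, 285, 335)), (0.39, (196, 249, 412, 454))]
side jar_orange [(0.75, (327, 353, 303, 353)), (0.65, (302, 320, 188, 226)), (0.51, (221, 261, 315, 343))]
side lid [(0.76, (261, 283, 251, 270))]
```

View pics/f_side.png

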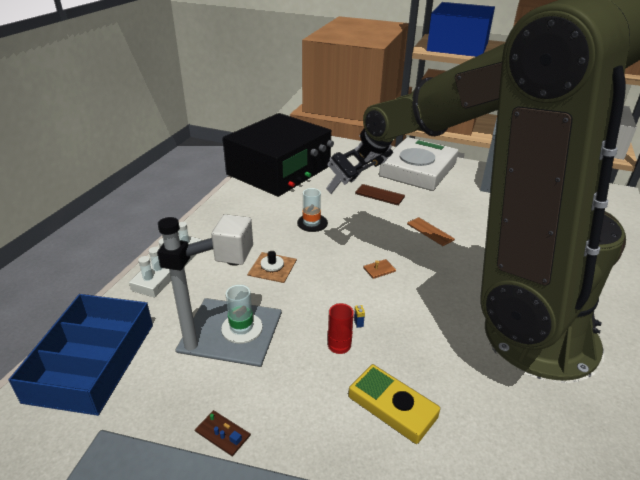

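The side picture shows the green jar upright on the disc (240,312), the orange jar on the coaster (312,210) and the lid knob up on the mat (272,262). The bystanders and the red jar are in place, and the hand is clear.

Run:
```python
from h import *
J=[(.026,0),(.026,.1)]
print('green',boxfit(J,[('scene',0,(409,440,275,323)),('side',0,(225,252,285,335))],[.63,.234,.018]))
print('orange',boxfit(J,[('scene',0,(193,222,270,317)),('side',0,(302,320,188,226))],[.645,-.232,.006]))
print(ctrl.hand_in())
```

```text
green (array([0.62935065, 0.23436365, 0.01587483]), array([ 0.1,  0.1,  0. ,  0.1,  0.2,  0. ,  0. , -0.1]))
orange (array([ 0.64567248, -0.23214062,  0.00463039]), array([-0.5,  0.6, -0.2,  0.2,  0.4, -0.3,  0. , -0. ]))
the job is handed in; nothing more can be done
None
```

The job is handed in at about 39 s of the 72 s: the lid is knob up on the cork mat, the green-banded jar stands on the white disc and the orange-banded one on the black coaster, both measured within about 2 mm of centre, and nothing else looked moved in the last pictures.

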